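# Load the culture tubes and start the incubator's timer

### The job

Swing the incubator's lid up and over until it rests open on its stop, then lay every flat-sided culture tube from the deck into the tray, flat side down, one to a lane, each turned end for end so that its cap points to the hinge side. Lower the lid shut, and once it is down start the run by turning only the large outer ring of the double knob clockwise until its white pointer stands at the long mark. The small inner knob on top (the temperature) must stay where it is set, and the jar, the trough and the tip box must not be disturbed.

Things in the scene. Friction and masses are not known exactly. Their poses are not given: they have to be found in the camera images.
- incubator: Fixed white incubator. Origin on the deck under the tray centre; x from the front (tab side) to the hinge side, y to the control housing, z up. Tray 132 (x) by 258 mm (y) outside, walls 6 mm, floor 20 and rim 65 mm above the deck. Beside it (+y) a housing 112 mm wide, flat top 65 mm above the deck, carries the double knob, axis upright at x = 0, y = 185 mm.
- lane1 (a point): Centre of tray lane 1 of 4 on the tray floor (counted towards the housing, 54 mm apart, running along x); axes as the incubator's. Between the lanes and beside the outer ones, at each end only (from 38 mm off centre to the end wall), stand stubs 8 mm high that leave 36 mm wide lane ends; mid-tray is clear for fingers.
- lane2 (a point): Centre of tray lane 2 of 4 on the tray floor (counted towards the housing, 54 mm apart, running along x); axes as the incubator's. Between the lanes and beside the outer ones, at each end only (from 38 mm off centre to the end wall), stand stubs 8 mm high that leave 36 mm wide lane ends; mid-tray is clear for fingers.
- lane3 (a point): Centre of tray lane 3 of 4 on the tray floor (counted towards the housing, 54 mm apart, running along x); axes as the incubator's. Between the lanes and beside the outer ones, at each end only (from 38 mm off centre to the end wall), stand stubs 8 mm high that leave 36 mm wide lane ends; mid-tray is clear for fingers.
- lane4 (a point): Centre of tray lane 4 of 4 on the tray floor (counted towards the housing, 54 mm apart, running along x); axes as the incubator's. Between the lanes and beside the outer ones, at each end only (from 38 mm off centre to the end wall), stand stubs 8 mm high that leave 36 mm wide lane ends; mid-tray is clear for fingers.
- lid (a joint): Hinge of the clear lid, rad: 0 shut, grows as it opens, 1.85 at its stop, a little past upright. Damped, otherwise free: let go below about 1.5 the lid sinks shut, above about 1.65 it falls back on its stop. Lid mass about 0.25 kg.
- lid_hinge (a point): Middle of the lid's hinge line, at the tray's far rim, 69 mm above the deck; fixed; axes as the incubator's (the hinge line runs along y).
- lid_tab (a point): Grip point on the lid's grey tab. The tab is 30 mm wide (y), 12 mm thick and juts 42 mm from the middle of the lid's free edge, in the lid's plane; this point is 25 mm out from the edge, 157 mm from the hinge line. Shut: level, 69 mm above the deck, free below. Open: it points up. Pinched across its width it can pivot between the fingers.
- timer (a joint): Outer ring of the double knob (timer), rad, grows clockwise seen from above, range 0 to 4.19. At 0 its white pointer faces the incubator's -x; at 2.094 (120 degrees) the pointer stands at the long mark. Friction about 0.05 N m; stays where it is left.
- ring_grip (a point): On the knob axis at mid height of the outer ring, 83 mm above the deck. The ring is a black ribbed cylinder 56 mm in diameter, 71 to 95 mm above the deck (the housing top is 6 mm below it).
- ring_pointer (a point): Tip of the outer ring's white pointer, on its upper rim 28 mm from the axis, 95 mm above the deck.
- long_mark (a point): The long wide white mark (20 by 8 mm, radial) on the housing top; this point is 40 mm from the knob axis; the other marks, each 30 degrees, are short and thin.
- inner_pointer (a point): Tip of the black pointer line on top of the small inner knob, 12 mm from the axis. The inner knob is plain aluminium, 24 mm in diameter, stands on the ring from 95 to 117 mm above the deck and turns easily on its own (0.008 N m). It must not move.
- tube1: Flat-sided culture tube, loose, 100 mm long, about 45 g; may be absent. All tubes are alike. Origin on its underside at the middle of its length; x points to the cap, z up. Off-white rectangular body 24 mm wide, 20 mm high, from x = -50 to 26 mm, then a narrower neck and a grey round ribbed cap 20 mm in diameter, x = 32 to 50 mm.
- tube2: Flat-sided culture tube, loose, 100 mm long, about 45 g; may be absent. All tubes are alike. Origin on its underside at the middle of its length; x points to the cap, z up. Off-white rectangular body 24 mm wide, 20 mm high, from x = -50 to 26 mm, then a narrower neck and a grey round ribbed cap 20 mm in diameter, x = 32 to 50 mm.
- tube3: Flat-sided culture tube, loose, 100 mm long, about 45 g; may be absent. All tubes are alike. Origin on its underside at the middle of its length; x points to the cap, z up. Off-white rectangular body 24 mm wide, 20 mm high, from x = -50 to 26 mm, then a narrower neck and a grey round ribbed cap 20 mm in diameter, x = 32 to 50 mm.
- tube4: Flat-sided culture tube, loose, 100 mm long, about 45 g; may be absent. All tubes are alike. Origin on its underside at the middle of its length; x points to the cap, z up. Off-white rectangular body 24 mm wide, 20 mm high, from x = -50 to 26 mm, then a narrower neck and a grey round ribbed cap 20 mm in diameter, x = 32 to 50 mm.
- tube1_cap (a point): Centre of the cap's end face of tube 1, 50 mm from the tube's middle, 10 mm above its underside.
- tube2_cap (a point): Centre of the cap's end face of tube 2, 50 mm from the tube's middle, 10 mm above its underside.
- tube3_cap (a point): Centre of the cap's end face of tube 3, 50 mm from the tube's middle, 10 mm above its underside.
- tube4_cap (a point): Centre of the cap's end face of tube 4, 50 mm from the tube's middle, 10 mm above its underside.
- jar: Bystander: glass jar with orange lid, 68 mm in diameter, 85 mm high, on the deck beyond the work; origin at its base.
- trough: Bystander: white open trough, 75 x 130 x 30 mm; origin at its base.
- tip_box: Bystander: closed tip box with blue lid, 85 x 120 x 72 mm, at the side of the tubes; origin at its base.
Not all that is in view belongs to the job. What is shaped like the tube1 but brown or green is not meant.

How it is judged (in metres and radians):
On the way, in this order (a step that is already met when the one before it is completed fails the run):
1. the lid rests open on its stop (value of joint lid above 1.75 rad), for 0.3 s.
2. with the lid open, every tube lies in the tray, cap to the hinge side (x of tube1 in the frame of incubator between -0.02 and 0.02 m and y of tube1 in the frame of incubator between -0.105 and 0.105 m and z of tube1 in the frame of incubator between 0.015 and 0.026 m and angle between each of tube1, tube2, tube3, tube4's own z axis and vertical below 0.15 rad and angle between the x axis of each of tube1, tube2, tube3, tube4 and the x axis of incubator, either way round below 0.25 rad and x of each of tube1_cap, tube2_cap, tube3_cap, tube4_cap in the frame of incubator above 0.02 m and x of tube2 in the frame of incubator between -0.02 and 0.02 m and y of tube2 in the frame of incubator between -0.105 and 0.105 m and z of tube2 in the frame of incubator between 0.015 and 0.026 m and x of tube3 in the frame of incubator between -0.02 and 0.02 m and y of tube3 in the frame of incubator between -0.105 and 0.105 m and z of tube3 in the frame of incubator between 0.015 and 0.026 m and x of tube4 in the frame of incubator between -0.02 and 0.02 m and y of tube4 in the frame of incubator between -0.105 and 0.105 m and z of tube4 in the frame of incubator between 0.015 and 0.026 m and value of joint lid above 1.75 rad), for 0.2 s.
3. the lid is shut over the tubes (x of tube1 in the frame of incubator between -0.02 and 0.02 m and y of tube1 in the frame of incubator between -0.105 and 0.105 m and z of tube1 in the frame of incubator between 0.015 and 0.026 m and angle between each of tube1, tube2, tube3, tube4's own z axis and vertical below 0.15 rad and angle between the x axis of each of tube1, tube2, tube3, tube4 and the x axis of incubator, either way round below 0.25 rad and x of each of tube1_cap, tube2_cap, tube3_cap, tube4_cap in the frame of incubator above 0.02 m and x of tube2 in the frame of incubator between -0.02 and 0.02 m and y of tube2 in the frame of incubator between -0.105 and 0.105 m and z of tube2 in the frame of incubator between 0.015 and 0.026 m and x of tube3 in the frame of incubator between -0.02 and 0.02 m and y of tube3 in the frame of incubator between -0.105 and 0.105 m and z of tube3 in the frame of incubator between 0.015 and 0.026 m and x of tube4 in the frame of incubator between -0.02 and 0.02 m and y of tube4 in the frame of incubator between -0.105 and 0.105 m and z of tube4 in the frame of incubator between 0.015 and 0.026 m and value of joint lid below 0.05 rad), for 0.2 s.
4. the outer ring's pointer stands at the long mark (value of joint timer between 1.974 and 2.214 rad), for 0.2 s.
At the end, for the whole second after the job is handed in: All tubes lie still flat on the tray floor (within 6 mm, 0.15 rad), within 0.25 rad of the lanes and 20 mm of mid-length, caps to the hinge; lid shut (under 0.05 rad); ring pointer within 0.12 rad of the long mark (2.094 rad); inner knob turned less than 0.25 rad (3 mm at its rim) (all of step 3 and all of step 4 and linear speed of each of tube1, tube2, tube3, tube4 below 0.02 m/s and velocity of joint timer below 0.05 rad/s and distance of inner_pointer from where it was at the start of the episode below 0.003 m); the robot touches nothing.
It fails at once if the inner knob is turned by more than 0.25 rad (distance of inner_pointer from where it was at the start of the episode above 0.003 m).
It fails at once if the jar is moved by more than 20 mm (distance of jar from where it was at the start of the episode above 0.02 m).
It fails at once if the white trough is moved by more than 20 mm (distance of trough from where it was at the start of the episode above 0.02 m).
It fails at once if the tip box is moved by more than 20 mm (distance of tip_box from where it was at the start of the episode above 0.02 m).
Of tube1, tube2, tube3, tube4 only 2 to 4 are there at a start; the rules pass over those that are not, and their reading is None.
At some moment in a run one of tube1, tube2, tube3, tube4 may be knocked a few centimetres aside while the robot is not near it.
Once in a run the grip may slacken for a moment while it holds something.
It also fails if it takes over 210 s, if anything falls off the work surface, if the arm or the gripper's body presses on something with over 40 N, if the wrist force passes 120 N, or if a joint passes its speed limit or range.

### The arm

A 6-joint arm with a two-finger parallel gripper is mounted at the origin on the work surface. World frame = base frame: x ahead of the robot, y to its left, z up, the work surface at z = 0. Lengths are in mm, angles in rad, forces in N, time in s.
With the tool pointing down it reaches from about 150 to 775 mm from the base axis. Payload 6.1 kg.
Tool frame: the origin (TCP) lies between the finger pads; the fingertips stand env.finger_overhang ahead of it and the grasp point (between the pads) lies 3 mm ahead of it (env.finger_overhang is the distance from the TCP to the fingertips, in mm); z points along the fingers, y is the direction in which the jaws open and shut (so a half turn about z gives the same grasp; the last joint's range is limited). The gripper opens to 85 mm and grips with 20 to 120 N. Pads are 22 mm wide; open, the fingers measure 114 mm over their backs; the gripper's body (76 mm by 85 mm) begins 54 mm behind the grasp point. The pads swing forward as they close: fully open they stand 13 mm farther back than shut.
Start: joints at [1.162, 0.126, -0.04, 1.405, 0, 1.571], TCP at [208.684, 481.725, 253.295] pointing down, gripper open.
Joint ranges: [-2.72, 2.72], [-0.95, 1.95], [-1.27, 1.35], [-1.78, 2.02], [-1.46, 1.47], [-3.14, 3.14]. Speed limits (rad/s): [2.39, 2.39, 3.01, 3.14, 3.14, 3.14].

### API

Orientations are given as a unit quaternion [x, y, z, w].
In Python, from workcell import observe, capture, env, models gives the robot as it stands. The module is installed in compiled form; this text tells all that it offers.
- The arm moves only by the shell command python3 -m jog 'ROWS' [OPENING] [FORCE]. ROWS is JSON, a list of rows, each a list of 6 numbers: the shift along the tool's x, y, z in m, then the turn, a rotation vector about the tool's x, y, z in rad. In form: [[x, y, z, wx, wy, wz], ...]. A call has 1 to 12 rows; each row shifts and turns the commanded pose from where the row before left it, along the tool's axes as they then stand; what a row does not reach is not made up. A row lasts 1/10 s, in which the tool goes at most 50 mm and 8.59 degrees, less where a joint would pass 70% of its speed; a pose out of reach is approached as far as the arm can. A call is refused whole if a number of a shift passes 0.05 or a number of a turn 0.15, either way. A call with a gripper value outside its range is refused whole. OPENING is the finger opening in m, from 0 to 0.0854, set as the call begins (- or left out, the last holds). The fingers move at their own pace and stop on an object; FORCE is the grip in N (left out, the last holds). Time passes only in rows, so rows that do not move let the fingers close. It gives the time, the measured TCP pose, the force and the opening at its end, in the units of the state.
- observe(): the state, without advancing time (a new reading comes with each control period).
- capture(name): name is "side" or "top" or "wrist"; returns a dict with "img" (384x512x3 uint8, red, green, blue), "fx", "fy", "cx", "cy" (pixels), "k1" (the pictures are not rectified: a ray, as slopes to the right and down, at radius r is drawn at 1 + k1 r^2 times it, then the intrinsics apply), "rvec" (rotation vector, rad) and "tvec" (3), from world to camera coordinates, as OpenCV has them. Camera axes: x right, y down, z forward; pixel columns grow to the right and rows downward; lengths in mm; the calibration is good to about 2 mm. A picture is of the moment at which its call begins. There is no depth.
- env.job_done(): hands the job in, once; it reports no verdict.
Trained networks look in the newest picture that a camera, given by its name, has taken for a name from the list of things; names that differ only in an ending like _2 or _b are one class to them, and where a whole thing is asked for, a point or a joint stands for the part that bears it (a point fixed in the world has none). Each returns a list of dicts, best first, with "score" (0 to 1); they miss things now and then, are a little off and sometimes report something else, mostly with a low value. They report only what shows in the picture. A call takes as long as a camera call. They do not tell look-alikes from the thing itself.
- models.boxes_of(camera, target): "position" ([row, column] in pixels, amid what is visible of it).
- models.regions_of(camera, target): "region" (384x512 bool, what is visible of it) and "position" ([row, column] in pixels, amid what is visible of it).
- models.mark_of(camera, target): "position" ([row, column] in pixels: a listed point, or the origin of a listed thing).
The state is a dict: "clock": time; "q": joint angles; "joint_vel": joint speeds; "joint_efforts": joint torques, N m; "eef_pos": TCP position; "tcp_rot": TCP orientation; "force": force on the tool from outside, world axes, zero at the start; "wrist_torque": the same for the moment, N m; "grip_width": finger opening in mm.
Only numpy, scipy, OpenCV 4.12 (cv2) and the standard library are available. Lean on these libraries where they do the work, as an engineer would, in place of code of your own. Each camera call takes 0.05 s, during which the arm holds its last target.

## Working session

There is one attempt and no reset: what is moved stays moved. The work goes in short steps, Python scripts to look and compute and a shell command to move; the robot and the scene stay as the last step left them, time stands still between calls to the robot, and variables do not carry over. Pictures are saved under pics/ and viewed, and the job is handed in when it is done.

```bash
mkdir -p pics
cat > h.py <<'E'
import numpy as np, cv2
from workcell import observe, capture, env, models
from scipy.spatial.transform import Rotation as R
def save(name,fn,crop=None,scale=1):
    c=capture(name); im=c['img'][:,:,::-1].copy()
    if crop: r0,r1,c0,c1=crop; im=im[r0:r1,c0:c1]
    if scale!=1: im=cv2.resize(im,None,fx=scale,fy=scale,interpolation=cv2.INTER_CUBIC)
    cv2.imwrite('pics/'+fn,im); return c
def ray(c,rc):
    xd=(rc[1]-c['cx'])/c['fx']; yd=(rc[0]-c['cy'])/c['fy']
    x,y=xd,yd
    for _ in range(20):
        s=1+c['k1']*(x*x+y*y); x,y=xd/s,yd/s
    Rm=R.from_rotvec(np.array(c['rvec']).ravel()).as_matrix()
    o=-Rm.T@np.array(c['tvec']).ravel()
    return o,Rm.T@np.array([x,y,1.])
def atz(c,rc,z):
    o,d=ray(c,rc); return o+d*(z-o[2])/d[2]
def proj(c,p):
    Rm=R.from_rotvec(np.array(c['rvec']).ravel()).as_matrix()
    q=Rm@np.array(p,float)+np.array(c['tvec']).ravel(); x,y=q[0]/q[2],q[1]/q[2]
    s=1+c['k1']*(x*x+y*y)
    return c['fy']*y*s+c['cy'], c['fx']*x*s+c['cx']
E
python3 - <<'E'
from h import *
s=observe(); print(s['clock'],s['eef_pos'],s['tcp_rot'],s['grip_width'],env.finger_overhang)
for n in ('top','side','wrist'):
    c=save(n,n+'0.png',scale=1.5); o,_=ray(c,(0,0)); print(n,c['fx'],c['k1'],o)
c=capture('top')
for t in ('tube1','tube1_cap','lid_tab','lid_hinge','incubator','lane1','lane4','ring_grip','ring_pointer','long_mark','inner_pointer','jar','trough','tip_box'):
    print(t,[(np.round(m['position']).tolist(),round(m['score'],2)) for m in models.mark_of('top',t)][:7])
E
```

```text
0.0 [208.52655064 481.38708667 252.5249444 ] [ 2.02967445e-01  9.79185144e-01 -8.02576408e-04 -1.62062000e-04] 85.42959098617006 22.0
top 426.34079283282483 -0.07931541902292927 [ 312.57109359  -83.12958422 1383.70621166]
side 410.3647746365234 -0.11520550699217906 [ 430.57022616 -942.77683618  850.7401811 ]
wrist 277.1037993477337 -0.019585028355218526 [136.10015663 515.64667601 372.29551601]
tube1 [([201.0, 257.0], 0.79), ([210.0, 281.0], 0.7), ([223.0, 346.0], 0.66), ([232.0, 312.0], 0.61), ([175.0, 352.0], 0.48)]
tube1_cap [([250.0, 306.0], 0.73), ([168.0, 362.0], 0.56), ([240.0, 345.0], 0.48)]
lid_tab [([234.0, 173.0], 0.79), ([185.0, 180.0], 0.73), ([194.0, 109.0], 0.65), ([225.0, 279.0], 0.62)]
lid_hinge [([184.0, 182.0], 0.55)]
incubator [([212.0, 178.0], 0.82)]
lane1 [([211.0, 206.0], 0.68)]
lane4 [([211.0, 206.0], 0.68)]
ring_grip [([200.0, 119.0], 0.76)]
ring_pointer [([205.0, 113.0], 0.61), ([208.0, 281.0], 0.52)]
long_mark [([195.0, 111.0], 0.66)]
inner_pointer [([192.0, 119.0], 0.55)]
jar [([152.0, 214.0], 0.57)]
trough [([165.0, 297.0], 0.91), ([185.0, 180.0], 0.35)]
tip_box [([230.0, 385.0], 0.79), ([211.0, 206.0], 0.73)]
```

View pics/top0.png

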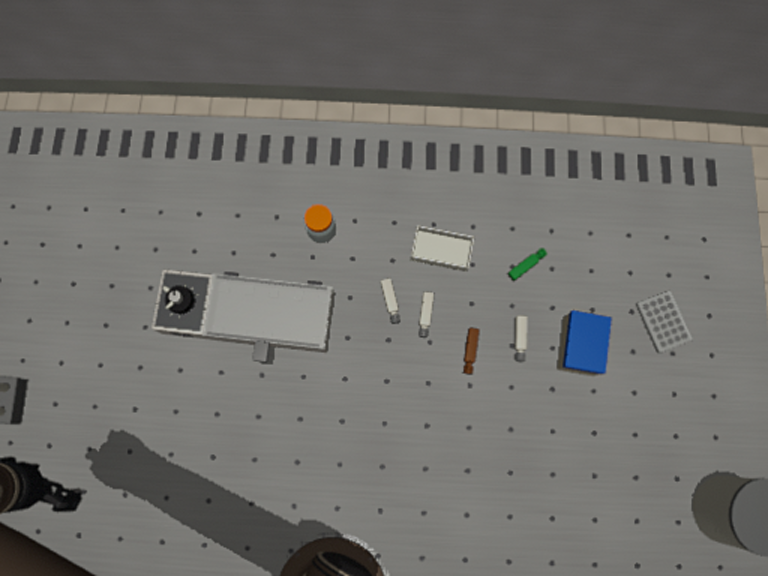

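View pics/side0.png

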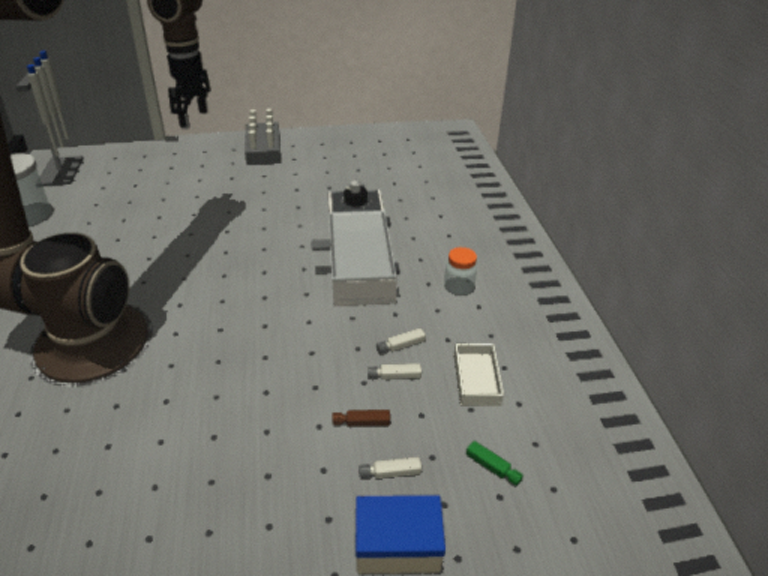

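View pics/wrist0.png

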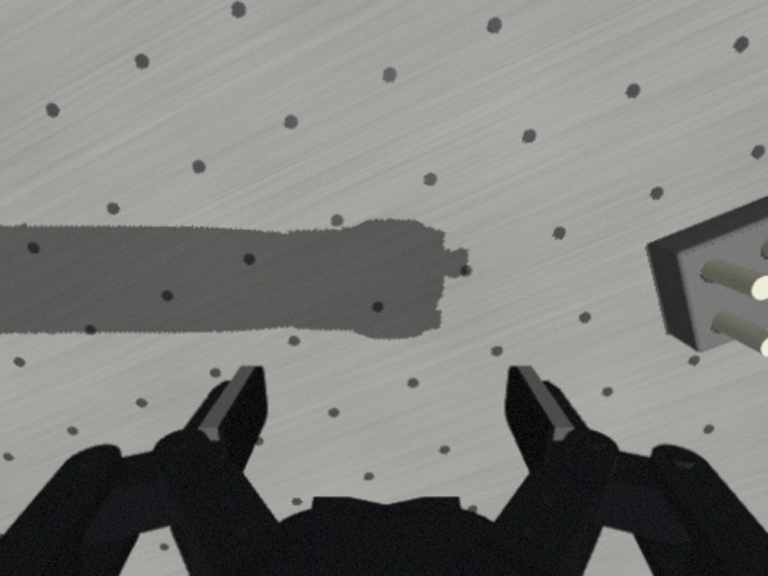

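Top view (x1.5 px): incubator at (245,310), its tab at (262,350), the knob at (180,298). Off-white tubes lie at (390,300), (426,313) and (520,338). Brown (471,350) and green (527,264) are the look-alikes, so those two don't count. I'll measure the rest next.

Run:
```python
from h import *
c=capture('top'); im=c['img'][:,:,::-1]
a=cv2.resize(im[175:245,95:230],None,fx=5.5,fy=5.5,interpolation=cv2.INTER_CUBIC); cv2.imwrite('pics/inc.png',a)
a=cv2.resize(im[170:255,245:365],None,fx=6,fy=6,interpolation=cv2.INTER_CUBIC); cv2.imwrite('pics/tubes.png',a)
for m in models.regions_of('top','tube1'):
    g=m['region']; rr,cc=np.nonzero(g); 
    print(m['score'],np.round(m['position']),g.sum(),im[g].mean(0)[::-1].round())
    pts=np.array([atz(c,(r,q),15)[:2] for r,q in zip(rr,cc)])
    rect=cv2.minAreaRect(pts.astype(np.float32)); print('   ',np.round(rect[0]),np.round(rect[1]),rect[2])
for t,z in (('lid_tab',69),('lid_hinge',69),('ring_grip',83),('ring_pointer',95),('long_mark',65),('inner_pointer',117)):
    for m in models.mark_of('top',t)[:2]: print(t,np.round(m['position'],1),m['score'],atz(c,m['position'],z).round())
for t in ('tube1','tube1_cap'):
    for m in models.mark_of('top',t): print(t,np.round(m['position'],1),m['score'],atz(c,m['position'],10).round())
```

```text
0.78 [233. 314.] 232 [96. 64. 41.]
    [ 513. -269.] [ 29. 100.] 79.90310668945312
0.75 [206. 281.] 206 [156. 154. 144.]
    [ 585. -170.] [24. 99.] 85.70397186279297
0.73 [202. 258.] 205 [156. 154. 144.]
    [612. -92.] [100.  25.] 15.771008491516113
0.72 [173. 352.] 227 [ 43. 109.  56.]
    [ 712. -393.] [ 27. 105.] 41.934165954589844
0.65 [223. 346.] 208 [157. 154. 144.]
    [ 544. -380.] [100.  23.] 0.29593580961227417
0.29 [230. 390.] 1327 [ 40.  77. 133.]
    [ 539. -518.] [109. 140.] 84.02465057373047
lid_tab [233.1 171.9] 0.87 [482. 178.  69.]
lid_hinge [183.9 178.9] 0.89 [640. 170.  69.]
ring_grip [243.5 347.3] 0.53 [ 475. -365.   83.]
ring_grip [197.6 119.1] 0.49 [583. 353.  83.]
ring_pointer [205.1 113.9] 0.8 [556. 363.  95.]
long_mark [166.3 297.3] 0.7 [ 719. -205.   65.]
long_mark [195.1 110.8] 0.67 [593. 387.  65.]
inner_pointer [189.9 118.2] 0.46 [600. 347. 117.]
inner_pointer [200.9 258.7] 0.28 [587. -86. 117.]
tube1 [206.6 279.5] 0.75 [ 595. -156.   10.]
tube1 [174.6 352.5] 0.72 [ 717. -397.   10.]
tube1 [234.5 311.3] 0.68 [ 508. -263.   10.]
tube1 [201.7 257.5] 0.58 [608. -83.  10.]
tube1 [225.4 348.6] 0.55 [ 544. -384.   10.]
tube1_cap [168.8 359. ] 0.67 [ 738. -419.   10.]
tube1_cap [240.7 347.4] 0.63 [ 493. -381.   10.]
tube1_cap [249.5 311.8] 0.52 [ 459. -265.   10.]
```

View pics/inc.png

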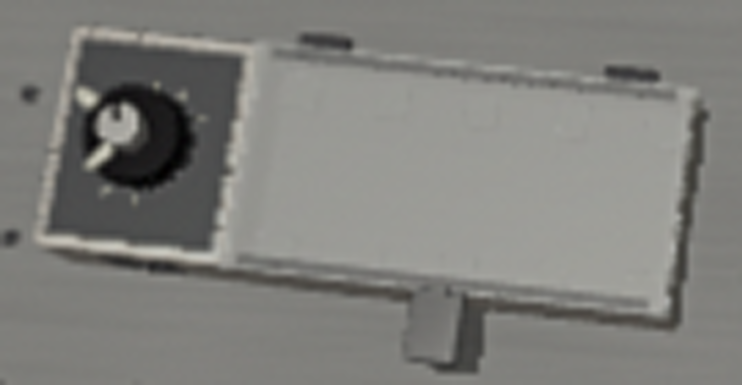

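View pics/tubes.png

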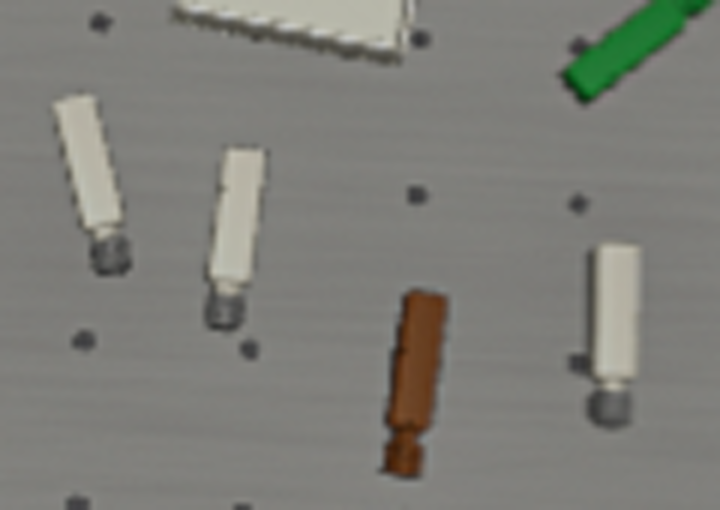

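Run:
```python
from h import *
c=capture('top')
P={}
for n,(x,y,z) in dict(TL=(75,30,65),BL=(38,240,65),TR=(698,92,70),BR=(672,322,70),tabL=(405,360,69),tabR=(458,366,69),ring=(140,135,95),hin1=(327,42,69),hin2=(633,73,69)).items():
    P[n]=atz(c,(175+y/5.5,95+x/5.5),z)[:2]; print(n,P[n].round())
for a,b in (('BL','TL'),('BR','TR'),('TR','TL'),('BR','BL'),('hin2','hin1')):
    d=P[a]-P[b]; print(a,b,np.hypot(*d).round(1), np.degrees(np.arctan2(d[1],d[0])).round(1))
cap=save('side','side1.png',(100,220,190,290),6)
for t in ('lid_tab','ring_grip','lid_hinge','ring_pointer','inner_pointer'):
  for m in models.mark_of('side',t)[:2]: print(t,np.round(m['position'],1),m['score'],atz(cap,m['position'],dict(lid_tab=69,ring_grip=83,lid_hinge=69,ring_pointer=95,inner_pointer=117)[t]).round())
```

```text
TL [641. 400.]
BL [516. 406.]
TR [621.  31.]
BR [488.  37.]
tabL [458. 186.]
tabR [456. 156.]
ring [574. 344.]
hin1 [640. 249.]
hin2 [631.  70.]
BL TL 125.5 177.3
BR TR 134.0 177.5
TR TL 369.4 -93.1
BR BL 370.1 -94.4
hin2 hin1 179.7 -93.0
ring_grip [131.6 235.4] 0.53 [573. 335.  83.]
lid_hinge [158.7 260.6] 0.78 [638. 173.  69.]
ring_pointer [123.5 230.9] 0.54 [561. 374.  95.]
inner_pointer [121.9 241.3] 0.53 [595. 343. 117.]
```

Targets are the three off-white tubes, at top px (281,206), (258,202) and (346,223), caps towards the robot. They match the description in colour, a 100x24 mm outline and a grey cap, and the enlarged crop confirmed it. The incubator sits near (564,163) mm with a yaw of about -3°. I'll move above the tab and refine this with the wrist camera.

```bash
cat >> h.py <<'E'
def yawdeg(s=None):
    s=s or observe(); m=R.from_quat(s['tcp_rot']).as_matrix(); return np.degrees(np.arctan2(m[1,0],m[0,0]))
def plan(p,yaw):
    """turn first (wz), then shift in turned tool frame, for tool-down pose; p=TCP target"""
    s=observe(); d=(yaw-yawdeg(s)+180)%360-180
    wz=-np.radians(d)
    y=np.radians(yaw); X=np.array([np.cos(y),np.sin(y),0]); Z=np.array([0,0,-1.]); Y=np.cross(Z,X)
    e=np.array(p)-s['eef_pos']; 
    print('wz %.3f shift mm x %.1f y %.1f z %.1f'%(wz,e@X,e@Y,e@Z))
def st():
    s=observe(); m=R.from_quat(s['tcp_rot']).as_matrix()
    print('t',round(s['clock'],2),'p',np.round(s['eef_pos'],1),'yaw',round(yawdeg(s),2),'tz',m[:,2].round(3),'F',np.round(s['force'],1),'w',round(s['grip_width'],1),'q',np.round(s['q'],2))
E
python3 -c "
from h import *
plan([440,169,220],176.9)"
```

```text
wz -0.355 shift mm x -247.9 y -299.7 z 33.3
```

```bash
python3 -m jog '[[0,0,0,0,0,-0.12],[0,0,0,0,0,-0.12],[0,0,0,0,0,-0.115]]'; python3 -m jog '[[-0.0248,-0.03,0.0033,0,0,0],[-0.0248,-0.03,0.0033,0,0,0],[-0.0248,-0.03,0.0033,0,0,0],[-0.0248,-0.03,0.0033,0,0,0],[-0.0248,-0.03,0.0033,0,0,0],[-0.0248,-0.03,0.0033,0,0,0],[-0.0248,-0.03,0.0033,0,0,0],[-0.0248,-0.03,0.0033,0,0,0],[-0.0248,-0.03,0.0033,0,0,0],[-0.0248,-0.03,0.0033,0,0,0],[0,0,0,0,0,0],[0,0,0,0,0,0]]'
python3 - <<'E'
from h import *
st(); c=save('wrist','w1.png',scale=1.5)
for t,z in (('lid_tab',69),):
  for m in models.mark_of('wrist',t)[:2]: print(t,np.round(m['position'],1),m['score'],atz(c,m['position'],z).round(1))
E
```

```text
clock: 2.05
eef_pos: [208.7, 481.7, 253.3]
tcp_rot: [0.024, 1.0, -0.0, 0.0]
force: [0.6, -0.2, 0.8]
grip_width: 85.4
clock: 3.25
eef_pos: [440.4, 168.1, 220.1]
tcp_rot: [0.028, 1.0, 0.0, -0.0]
force: [-0.8, 0.2, 0.4]
grip_width: 85.5
t 3.25 p [440.4 168.1 220.1] yaw 176.78 tz [-0.001  0.    -1.   ] F [-0.8  0.2  0.4] w 85.5 q [ 0.36  0.03 -0.22  1.32  0.    0.42]
lid_tab [218.5 263.9] 0.93 [478.6 175.7  69. ]
```

View pics/w1.png

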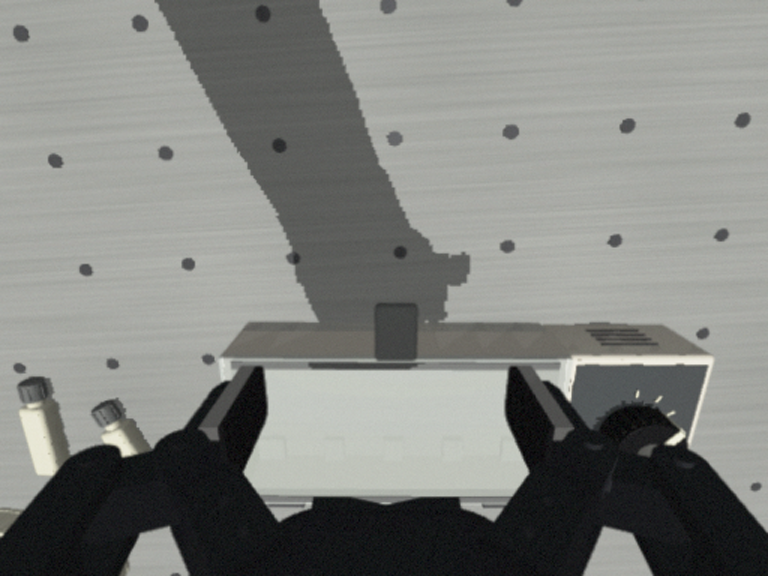

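Run:
```python
from h import *
c=capture('wrist')
for n,(x,y,z) in dict(tabtipL=(376,304,75),tabtipR=(417,304,75),tabbaseL=(376,359,75),tabbaseR=(416,359,75),rimL=(221,358,65),rimDiv=(572,357,65),hL=(574,357,65),hR=(713,356,65),fb=(249,323,0)).items():
    print(n,atz(c,(y/1.5,x/1.5),z).round(1))
o,d=ray(c,(0,0));print(o)
```

```text
tabtipL [457.4 164.3  75. ]
tabtipR [458.9 192.1  75. ]
tabbaseL [498.9 161.8  75. ]
tabbaseR [500.4 190.1  75. ]
rimL [497.3  46.9  65. ]
rimDiv [510.4 305.8  65. ]
hL [510.5 307.3  65. ]
hR [515.7 411.7  65. ]
fb [496.6  47.5   0. ]
[360.94181749 176.07550381 340.10289216]
```

The wrist view shows the tab at (396,330) in x1.5 px. Measured there it gives a grip point of about (475,177). The incubator origin is then near (570,173) with yaw -3°. My first read of the top crop was about 8 mm off in y. Now the pinch.

```bash
python3 -c "
from h import *
plan([475,177,72],177)"
```

```text
wz -0.000 shift mm x -34.8 y 9.3 z 148.5
```

```bash
python3 -m jog '[[-0.0174,0.0046,0.03,0,0,0],[-0.0174,0.0047,0.03,0,0,0],[0,0,0.03,0,0,0],[0,0,0.03,0,0,0],[0,0,0.02,0,0,0],[0,0,0.008,0,0,0],[0,0,0,0,0,0]]' 0.06
python3 - <<'E'
from h import *
st(); c=save('wrist','w2.png',scale=1.5)
E
```

```text
clock: 4.1
eef_pos: [474.5, 176.9, 71.7]
tcp_rot: [0.026, 1.0, -0.0, -0.001]
force: [-0.6, 0.2, 0.1]
grip_width: 60.0
t 4.1 p [474.5 176.9  71.7] yaw 177.01 tz [-0.002 -0.001 -1.   ] F [-0.6  0.2  0.1] w 60.0 q [ 0.36  0.16 -0.41  1.01  0.    0.41]
```

View pics/w2.png

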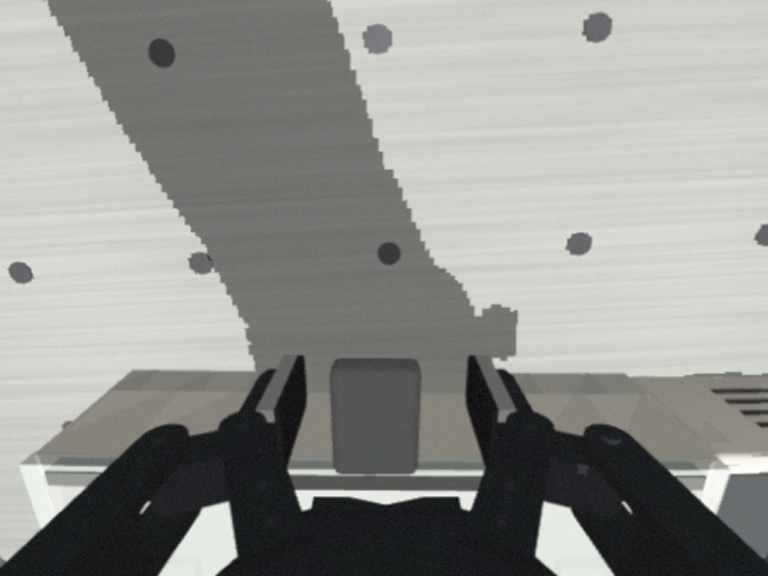

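The tab is centred within about 4 mm (tab at 375, jaws at 387). I'll shift and close.

```bash
python3 -m jog '[[0,-0.0035,0,0,0,0],[0,0,0,0,0,0]]' 0.06; python3 -m jog '[[0,0,0,0,0,0],[0,0,0,0,0,0],[0,0,0,0,0,0],[0,0,0,0,0,0],[0,0,0,0,0,0]]' 0.02 25; python3 -c "
from h import *
st()"
```

```text
clock: 4.35
eef_pos: [476.0, 172.9, 73.6]
tcp_rot: [0.027, 1.0, 0.0, 0.001]
force: [-0.1, -0.5, -0.4]
grip_width: 59.9
clock: 4.85
eef_pos: [475.6, 173.2, 73.0]
tcp_rot: [0.027, 1.0, 0.001, 0.0]
force: [-1.6, 2.0, 5.3]
grip_width: 29.5
t 4.85 p [475.6 173.2  73. ] yaw 176.91 tz [ 0.001  0.001 -1.   ] F [-1.6  2.   5.3] w 29.5 q [ 0.35  0.15 -0.41  1.01  0.    0.4 ]
```

```bash
python3 -c "
import numpy as np
t=np.arange(0,1.81,.1)
for i in range(len(t)-1): print('[%.4f,0,%.4f,0,0,0]'%(157*(np.cos(t[i+1])-np.cos(t[i]))/1e3,-157*(np.sin(t[i+1])-np.sin(t[i]))/1e3),end=',')"
```

```text
[-0.0008,0,-0.0157,0,0,0],[-0.0023,0,-0.0155,0,0,0],[-0.0039,0,-0.0152,0,0,0],[-0.0054,0,-0.0147,0,0,0],[-0.0068,0,-0.0141,0,0,0],[-0.0082,0,-0.0134,0,0,0],[-0.0095,0,-0.0125,0,0,0],[-0.0107,0,-0.0115,0,0,0],[-0.0118,0,-0.0104,0,0,0],[-0.0128,0,-0.0091,0,0,0],[-0.0136,0,-0.0078,0,0,0],[-0.0143,0,-0.0064,0,0,0],[-0.0149,0,-0.0049,0,0,0],[-0.0153,0,-0.0034,0,0,0],[-0.0156,0,-0.0019,0,0,0],[-0.0157,0,-0.0003,0,0,0],[-0.0156,0,0.0012,0,0,0],[-0.0154,0,0.0028,0,0,0],
```

```bash
python3 -m jog '[[-0.0008,0,-0.0157,0,0,0],[-0.0023,0,-0.0155,0,0,0],[-0.0039,0,-0.0152,0,0,0],[-0.0054,0,-0.0147,0,0,0],[-0.0068,0,-0.0141,0,0,0],[-0.0082,0,-0.0134,0,0,0],[0,0,0,0,0,0]]'; python3 -c "
from h import *
st();save('side','s2.png',(60,220,180,340),4)"
```

```text
clock: 5.55
eef_pos: [503.0, 171.5, 161.7]
tcp_rot: [0.027, 1.0, 0.0, -0.0]
force: [-4.3, 3.7, 1.8]
grip_width: 29.4
t 5.55 p [503.  171.5 161.7] yaw 176.91 tz [ 0.     0.001 -1.   ] F [-4.3  3.7  1.8] w 29.4 q [ 0.33  0.15 -0.21  1.21  0.    0.38]
```

View pics/s2.png

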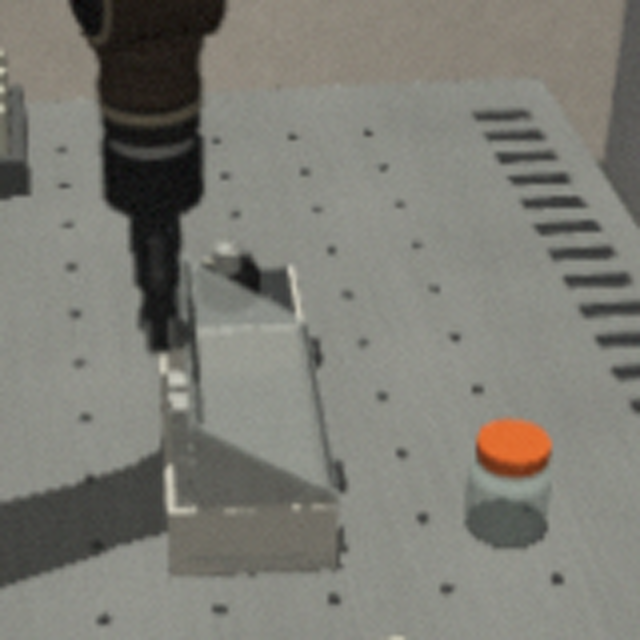

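The lid is lifting with the tab in the fingers, so I'll continue along the arc.

```bash
python3 -m jog '[[-0.0095,0,-0.0125,0,0,0],[-0.0107,0,-0.0115,0,0,0],[-0.0118,0,-0.0104,0,0,0],[-0.0128,0,-0.0091,0,0,0],[-0.0136,0,-0.0078,0,0,0],[-0.0143,0,-0.0064,0,0,0],[-0.0149,0,-0.0049,0,0,0],[0,0,0,0,0,0]]'; python3 -m jog '[[-0.0153,0,-0.0034,0,0,0],[-0.0156,0,-0.0019,0,0,0],[-0.0157,0,-0.0003,0,0,0],[-0.0156,0,0.0012,0,0,0],[-0.01,0,0.002,0,0,0],[0,0,0,0,0,0]]'; python3 -c "
from h import *
st();save('side','s3.png',(60,220,180,340),4)"
```

```text
clock: 6.4
eef_pos: [590.8, 166.3, 223.3]
tcp_rot: [0.027, 1.0, -0.0, -0.0]
force: [-1.1, 1.1, 5.4]
grip_width: 29.2
clock: 7.0
eef_pos: [663.6, 162.0, 225.9]
tcp_rot: [0.027, 1.0, -0.0, 0.001]
force: [1.0, -1.7, 5.6]
grip_width: 29.5
t 7.0 p [663.6 162.  225.9] yaw 176.87 tz [ 0.002 -0.001 -1.   ] F [ 1.  -1.7  5.6] w 29.5 q [ 0.24  0.44  0.31  1.44 -0.    0.29]
```

View pics/s3.png

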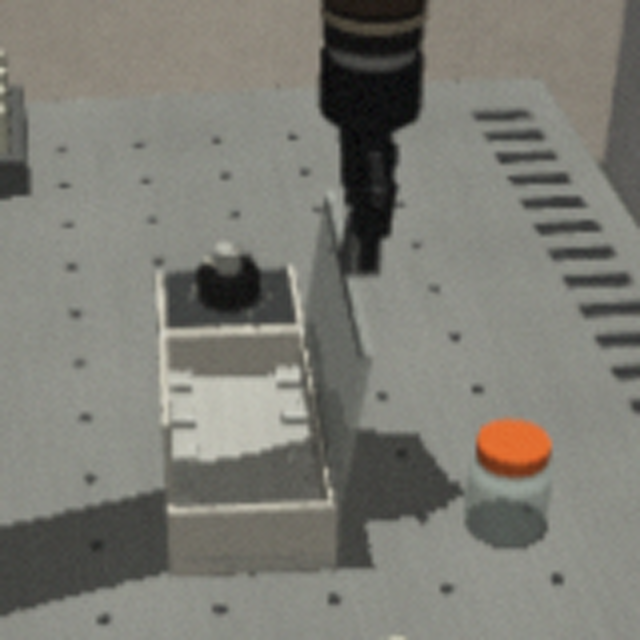

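```bash
python3 -m jog '[[-0.006,0,0.0015,0,0,0],[-0.004,0,0.001,0,0,0],[0,0,0,0,0,0]]'; python3 -m jog '[[0,0,0,0,0,0],[0,0,0,0,0,0],[0,0,0,0,0,0],[0,0,0,0,0,0]]' 0.05 ; python3 -m jog '[[0,0,-0.02,0,0,0],[0,0,-0.03,0,0,0],[0,0,-0.02,0,0,0],[0,0,0,0,0,0]]'; python3 -c "
from h import *
st();save('side','s4.png',(60,220,180,340),4)
c=save('top','t4.png',(165,250,90,370),2.8)"
```

```text
clock: 7.35
eef_pos: [672.9, 161.4, 223.7]
tcp_rot: [0.027, 1.0, -0.001, 0.001]
force: [0.5, -1.3, 6.5]
grip_width: 29.3
clock: 7.75
eef_pos: [672.0, 162.2, 222.8]
tcp_rot: [0.027, 1.0, -0.0, -0.0]
force: [-0.6, -0.7, 0.4]
grip_width: 49.8
clock: 8.15
eef_pos: [673.0, 162.4, 296.7]
tcp_rot: [0.027, 1.0, 0.001, 0.003]
force: [-0.0, 0.5, 0.3]
grip_width: 50.1
t 8.15 p [673.  162.4 296.7] yaw 176.92 tz [ 0.005  0.001 -1.   ] F [-0.   0.5  0.3] w 50.1 q [ 0.24  0.48  0.53  1.62 -0.    0.29]
```

View pics/s4.png

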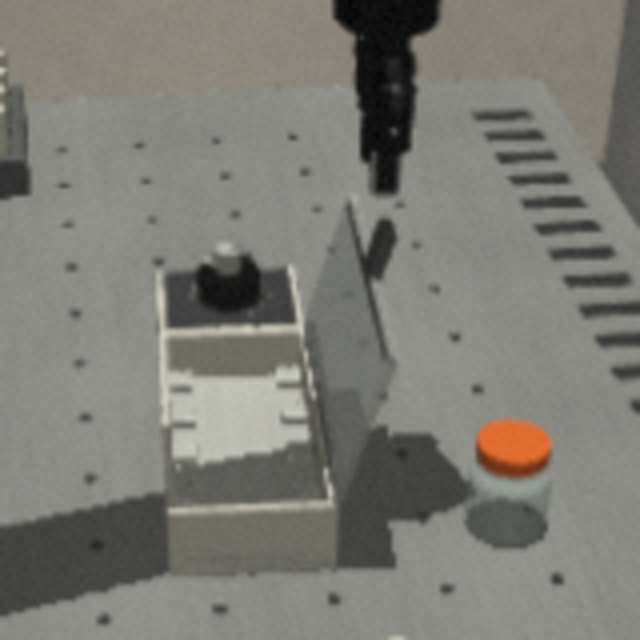

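View pics/t4.png

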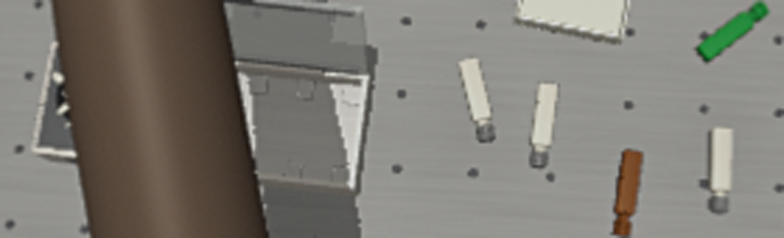

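The lid rests open on its stop. Next, hover over the tubes and look with the wrist camera. The turn comes at the same time.

```bash
python3 -c "
from h import *
plan([600,-130,250],176.9)"; python3 -m jog '[[0.007,-0.03,0.004,0,0,0],[0.007,-0.03,0.004,0,0,0],[0.007,-0.03,0.004,0,0,0],[0.007,-0.03,0.004,0,0,0],[0.007,-0.03,0.004,0,0,0],[0.007,-0.03,0.004,0,0,0],[0.007,-0.03,0.004,0,0,0],[0.007,-0.03,0.004,0,0,0],[0.007,-0.03,0.004,0,0,0],[0,-0.02,0.006,0,0,0]]'
python3 -m jog '[[0,0,0,0,0,0.148],[0,0,0,0,0,0.148],[0,0,0,0,0,0.148],[0,0,0,0,0,0.148],[0,0,0,0,0,0.148],[0,0,0,0,0,0.148],[0,0,0,0,0,0.148],[0,0,0,0,0,0.148],[0,0,0,0,0,0.148],[0,0,0,0,0,0.148],[0,0,0,0,0,0.148],[0,0,0,0,0,0.148]]'
python3 -m jog '[[0,0,0,0,0,0.148],[0,0,0,0,0,0.148],[0,0,0,0,0,0.148],[0,0,0,0,0,0.148],[0,0,0,0,0,0.148],[0,0,0,0,0,0.148],[0,0,0,0,0,0.148],[0,0,0,0,0,0.1],[0,0,0,0,0,0]]'
python3 - <<'E'
from h import *
st(); c=save('wrist','w5.png',scale=1.5); im=c['img']
for m in models.regions_of('wrist','tube1'):
    g=m['region']; rr,cc=np.nonzero(g)
    pts=np.array([atz(c,(r,q),15)[:2] for r,q in zip(rr,cc)])
    rect=cv2.minAreaRect(pts.astype(np.float32)); print(round(m['score'],2),np.round(m['position']),im[g].mean(0).round(),np.round(rect[0],1),np.round(rect[1]),round(rect[2],1))
for t in ('tube1','tube1_cap'):
  for m in models.mark_of('wrist',t)[:5]: print(t,np.round(m['position'],1),round(m['score'],2),atz(c,m['position'],0 if t=='tube1' else 10).round(1))
E
```

```text
wz 0.000 shift mm x 56.5 y -295.7 z 43.1
clock: 9.25
eef_pos: [592.1, -125.7, 249.8]
tcp_rot: [0.028, 1.0, -0.0, -0.001]
force: [-0.4, 1.0, 0.5]
grip_width: 50.1
clock: 10.45
eef_pos: [592.9, -123.9, 249.4]
tcp_rot: [0.794, 0.607, -0.001, -0.001]
force: [-0.5, 0.8, -0.6]
grip_width: 49.8
clock: 11.35
eef_pos: [593.0, -123.9, 249.6]
tcp_rot: [0.996, 0.088, -0.001, -0.0]
force: [-0.6, 0.3, 0.4]
grip_width: 50.0
t 11.35 p [ 593.  -123.9  249.6] yaw 10.07 tz [-0.003  0.    -1.   ] F [-0.6  0.3  0.4] w 50.0 q [-0.21  0.28  0.15  1.44 -0.    2.76]
0.92 [142. 232.] [141. 141. 130.] [615.1 -88.9] [100.  24.] 15.7
0.74 [112. 478.] [ 23. 134.  52.] [ 709.7 -380. ] [30. 89.] 41.1
0.73 [223. 427.] [178. 177. 164.] [ 547.1 -371.3] [ 35. 102.] 88.8
0.66 [173. 289.] [129. 128. 116.] [ 588.  -165.2] [ 27. 102.] 85.4
0.63 [230. 350.] [109.  66.  34.] [ 516.9 -263.9] [31. 98.] 82.4
tube1 [144.4 236.4] 0.98 [613.2 -89.9   0. ]
tube1 [225.5 421.2] 0.9 [ 543.6 -375.1    0. ]
tube1 [172.8 290.6] 0.87 [ 587.8 -169.     0. ]
tube1 [232.6 345.4] 0.79 [ 513.3 -267.9    0. ]
tube1 [109.  476.2] 0.59 [ 713.1 -387.8    0. ]
tube1_cap [262.7 334.2] 0.86 [ 466.6 -260.6   10. ]
tube1_cap [257.4 412. ] 0.77 [ 495.2 -373.    10. ]
```

View pics/w5.png

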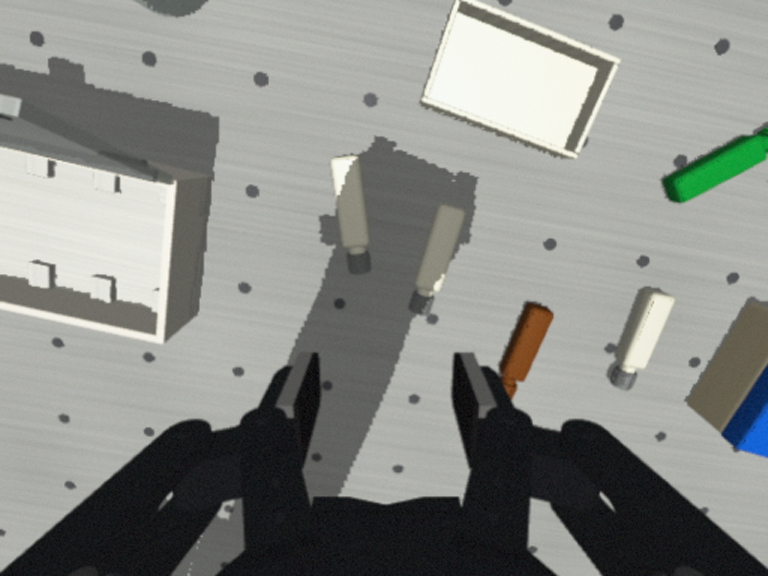

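Tube A: centre (614,-89.5), axis 15.7°, size 100x24. All sources agree on this, so I'll pick it up.

```bash
python3 -c "
from h import *
plan([614,-89.5,24],15.5)"
```

```text
wz -0.093 shift mm x 29.1 y -27.7 z 226.7
```

```bash
python3 -m jog '[[0,0,0,0,0,-0.095],[0.0146,-0.0138,0.03,0,0,0],[0.0145,-0.0139,0.03,0,0,0],[0,0,0.03,0,0,0],[0,0,0.03,0,0,0],[0,0,0.03,0,0,0],[0,0,0,0,0,0]]'
python3 - <<'E'
from h import *
st(); c=save('wrist','w6.png',scale=1.5)
for m in models.regions_of('wrist','tube1')[:2]:
    g=m['region']; rr,cc=np.nonzero(g)
    pts=np.array([atz(c,(r,q),15)[:2] for r,q in zip(rr,cc)])
    rect=cv2.minAreaRect(pts.astype(np.float32)); print(round(m['score'],2),np.round(m['position']),np.round(rect[0],1),np.round(rect[1]),round(rect[2],1))
E
```

```text
clock: 12.25
eef_pos: [611.4, -89.0, 96.7]
tcp_rot: [0.991, 0.136, -0.004, -0.001]
force: [-0.1, 0.1, -0.5]
grip_width: 49.9
t 12.25 p [611.4 -89.   96.7] yaw 15.59 tz [-0.008  0.001 -1.   ] F [-0.1  0.1 -0.5] w 49.9 q [-0.14  0.35 -0.1   1.13 -0.    2.72]
0.88 [198. 257.] [615.  -87.9] [103.  24.] 16.4
0.84 [332. 405.] [ 516.4 -263.8] [ 38. 108.] 86.3
```

View pics/w6.png

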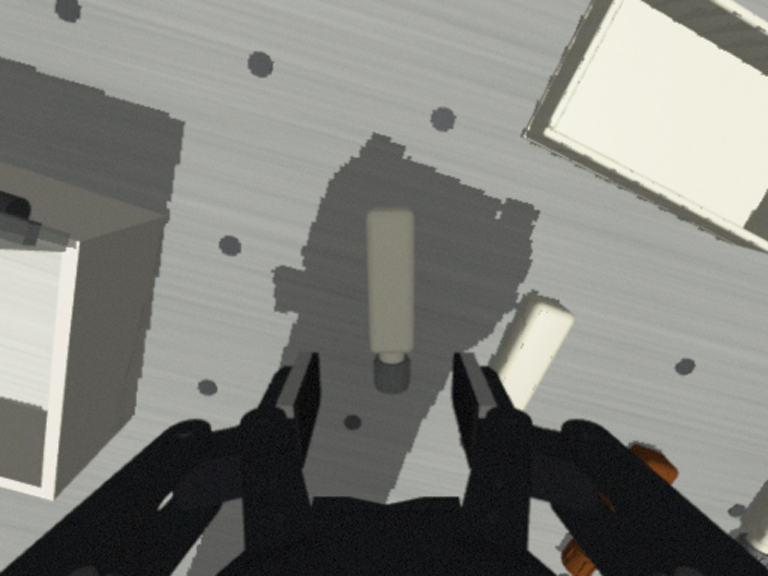

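```bash
python3 -m jog '[[0.003,0,0.03,0,0,0],[0,0,0.03,0,0,0],[0,0,0.012,0,0,0],[0,0,0,0,0,0]]';python3 -m jog '[[0,0,0,0,0,0],[0,0,0,0,0,0],[0,0,0,0,0,0],[0,0,0,0,0,0],[0,0,0,0,0,0]]' 0.015 45;  python3 - <<'E'
from h import *
st(); c=save('wrist','w7.png',scale=1.5)
E
```

```text
clock: 12.75
eef_pos: [616.8, -88.8, 29.2]
tcp_rot: [0.991, 0.135, -0.001, -0.0]
force: [-0.5, 0.5, 0.2]
grip_width: 50.2
clock: 13.25
eef_pos: [618.7, -89.1, 31.8]
tcp_rot: [0.991, 0.135, 0.002, 0.001]
force: [-0.5, -0.1, 6.0]
grip_width: 23.2
t 13.25 p [618.7 -89.1  31.8] yaw 15.52 tz [ 0.004 -0.001 -1.   ] F [-0.5 -0.1  6. ] w 23.2 q [-0.14  0.39 -0.19  0.99 -0.    2.73]
```

View pics/w7.png

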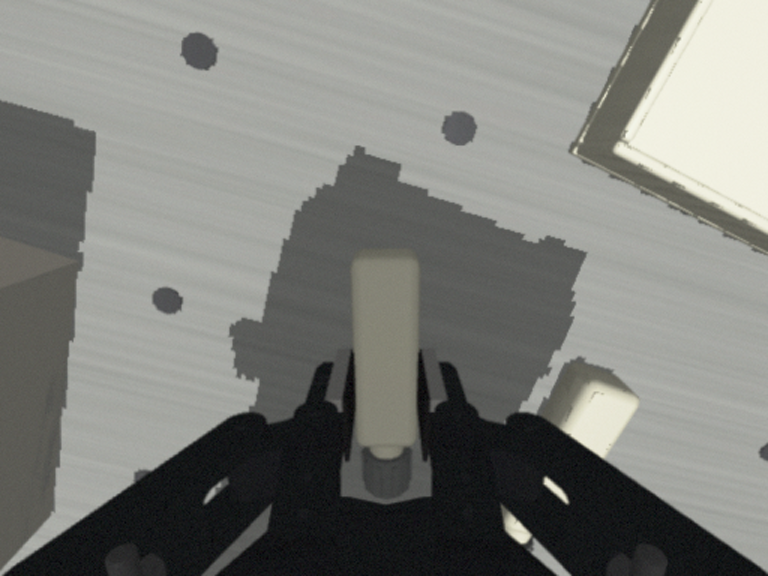

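The grip is on at 23.2 mm with the tube straight between the pads. Now lift and swing to the tray.

```bash
python3 -m jog '[[0,0,-0.01,0,0,0],[0,0,-0.03,0,0,0],[0,0,-0.03,0,0,0],[0,0,-0.03,0,0,0],[0,0,-0.03,0,0,0],[0,0,0,0,0,0]]'
python3 - <<'E'
from h import *
st(); c=save('wrist','w8.png',scale=1.5)
plan([560,20,170],177)
E
```

```text
clock: 13.9
eef_pos: [619.3, -89.1, 165.4]
tcp_rot: [0.991, 0.135, 0.004, 0.001]
force: [0.3, 0.6, -0.3]
grip_width: 22.3
t 13.9 p [619.3 -89.1 165.4] yaw 15.52 tz [ 0.008 -0.001 -1.   ] F [ 0.3  0.6 -0.3] w 22.3 q [-0.14  0.32  0.01  1.26 -0.    2.73]
wz -2.818 shift mm x 64.2 y 105.7 z -7.1
```

View pics/w8.png

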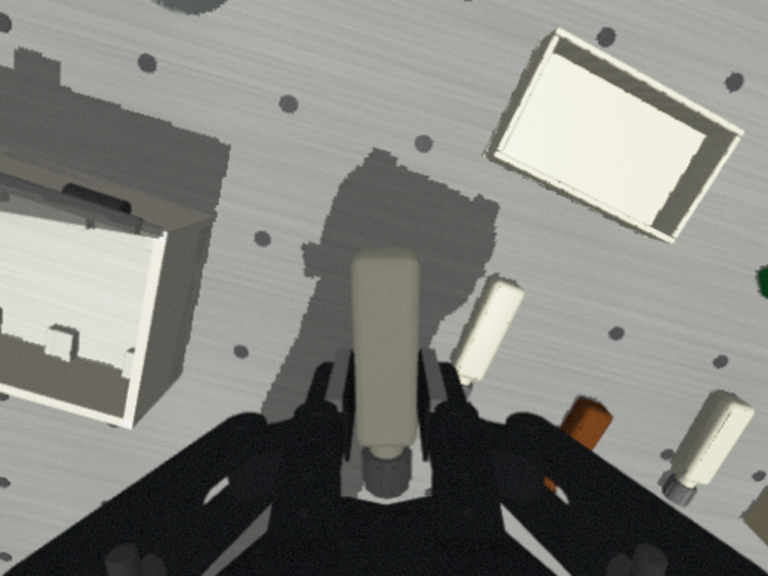

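```bash
python3 -m jog '[[0,0,0,0,0,-0.148],[0,0,0,0,0,-0.148],[0,0,0,0,0,-0.148],[0,0,0,0,0,-0.148],[0,0,0,0,0,-0.148],[0,0,0,0,0,-0.148],[0,0,0,0,0,-0.148],[0,0,0,0,0,-0.148],[0,0,0,0,0,-0.148],[0,0,0,0,0,-0.148]]'
python3 -m jog '[[0,0,0,0,0,-0.148],[0,0,0,0,0,-0.148],[0,0,0,0,0,-0.148],[0,0,0,0,0,-0.148],[0,0,0,0,0,-0.148],[0,0,0,0,0,-0.148],[0,0,0,0,0,-0.148],[0,0,0,0,0,-0.148],[0,0,0,0,0,-0.148],[0,0,0,0,0,0]]'
python3 -m jog '[[0.022,0.035,-0.01,0,0,0],[0.022,0.035,-0.01,0,0,0],[0.022,0.035,0,0,0,0],[0,0,0,0,0,0]]'
python3 - <<'E'
from h import *
st(); c=save('wrist','w9.png',scale=1.5)
for t in ('lane1','lane2','lane3','lane4'):
  for m in models.mark_of('wrist',t)[:2]: print(t,np.round(m['position'],1),round(m['score'],2),atz(c,m['position'],20).round(1))
E
```

```text
clock: 14.95
eef_pos: [616.5, -88.7, 158.2]
tcp_rot: [0.638, 0.77, -0.001, -0.001]
force: [0.4, 0.4, -0.0]
grip_width: 22.4
clock: 15.95
eef_pos: [616.6, -88.7, 158.3]
tcp_rot: [0.029, 1.0, 0.0, -0.001]
force: [0.5, 0.2, -0.3]
grip_width: 22.7
clock: 16.35
eef_pos: [555.1, 23.2, 179.6]
tcp_rot: [0.029, 1.0, 0.001, -0.001]
force: [0.9, -0.4, -0.9]
grip_width: 22.4
t 16.35 p [555.1  23.2 179.6] yaw 176.64 tz [-0.001  0.001 -1.   ] F [ 0.9 -0.4 -0.9] w 22.4 q [ 0.04  0.19 -0.12  1.26  0.    0.1 ]
lane1 [185.9 368.1] 0.96 [566.2 142.5  20. ]
lane1 [189.2 466.6] 0.9 [576.1 248.7  20. ]
lane2 [185.9 368.1] 0.96 [566.2 142.5  20. ]
lane2 [189.2 466.6] 0.9 [576.1 248.7  20. ]
lane3 [185.9 368.1] 0.96 [566.2 142.5  20. ]
lane3 [189.2 466.6] 0.9 [576.1 248.7  20. ]
lane4 [185.9 368.1] 0.96 [566.2 142.5  20. ]
lane4 [189.2 466.6] 0.9 [576.1 248.7  20. ]
```

View pics/w9.png

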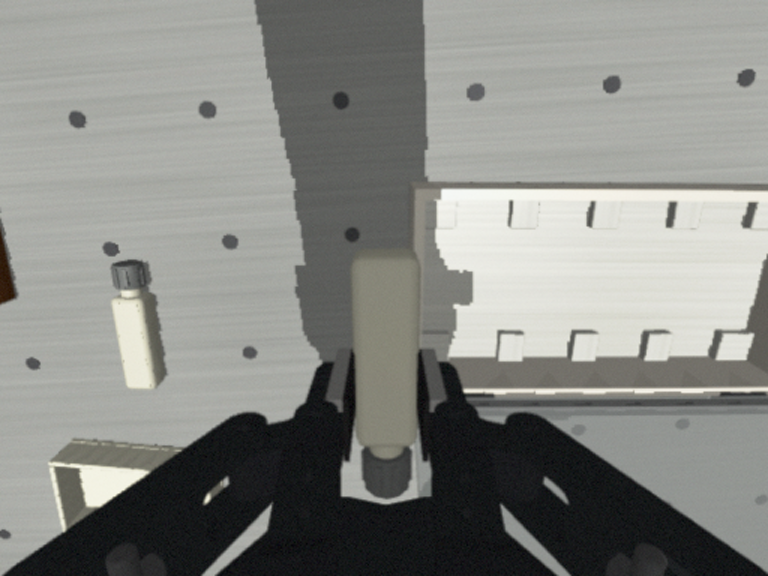

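Run:
```python
from h import *
c=capture('wrist')
for n,(x,y,z) in dict(frontout=(600,185,65),frontin=(600,199,65),backin=(600,388,65),backout=(600,394,65),rightend=(415,250,65),stubs=(526,213,28)).items(): print(n,atz(c,(y/1.5,x/1.5),z).round(1))
for n,(x,y) in dict(f2=(524,214),f3=(604,214),f4=(684,214),b2=(511,346),b3=(584,346),b4=(657,346),b5=(735,346)).items(): print(n,atz(c,(y/1.5,x/1.5),28).round(1))
# tube in hand: end face and body front top corners, assuming bottom? print at tube top height guess
s=observe()['eef_pos']; 
for zt in (s[2]-10,s[2]-5,s[2]):
    for n,(x,y) in dict(tailL=(356,252),tailR=(416,252),bodyL=(356,445),bodyR=(416,445)).items(): print(zt,n,(atz(c,(y/1.5,x/1.5),zt)-s).round(1))
```

```text
frontout [501.9 143.2  65. ]
frontin [509.5 144.   65. ]
backin [630.1 155.7  65. ]
backout [634.6 156.2  65. ]
rightend [532.2  40.1  65. ]
stubs [520.6 115.1  28. ]
f2 [521.1 113.8  28. ]
f3 [524.2 166.   28. ]
f4 [527.2 218.8  28. ]
b2 [615.2 108.3  28. ]
b3 [618.5 161.   28. ]
b4 [621.9 214.3  28. ]
b5 [625.7 272.   28. ]
168.97755070916335 tailL [-49.8  -3.7 -10. ]
168.97755070916335 tailR [-48.6  15.4 -10. ]
168.97755070916335 bodyL [ 23.9  -9.9 -10. ]
168.97755070916335 bodyR [ 25.2  12.5 -10. ]
173.97755070916335 tailL [-50.9  -3.3  -5. ]
173.97755070916335 tailR [-49.8  15.1  -5. ]
173.97755070916335 bodyL [19.9 -9.2 -5. ]
173.97755070916335 bodyR [21.2 12.4 -5. ]
178.97755070916335 tailL [-52.   -2.9   0. ]
178.97755070916335 tailR [-50.9  14.8   0. ]
178.97755070916335 bodyL [16.  -8.6 -0. ]
178.97755070916335 bodyR [17.2 12.2  0. ]
```

Scaling the stubs and rims gives an origin of about (569.5,168), and the y where the tab was gripped (168.0) agrees. Lane 3 centre is then (571,195). I'll place tube A there.

```bash
python3 -c "
from h import *
plan([571,195,130],177)"
```

```text
wz -0.009 shift mm x -4.0 y 176.4 z 49.0
```

```bash
python3 -m jog '[[-0.001,0.0353,0,0,0,-0.007],[-0.001,0.0353,0,0,0,0],[-0.001,0.0353,0,0,0,0],[-0.001,0.0353,0.0,0,0,0],[0,0.0353,0.0,0,0,0],[0,0,0.025,0,0,0],[0,0,0.025,0,0,0],[0,0,0,0,0,0]]'
python3 - <<'E'
from h import *
st(); c=save('wrist','w10.png',scale=1.5)
plan([571,195,60],177)
E
```

```text
clock: 17.45
eef_pos: [569.3, 194.9, 125.3]
tcp_rot: [0.027, 1.0, -0.001, -0.003]
force: [0.5, -0.3, -1.2]
grip_width: 22.5
t 17.45 p [569.3 194.9 125.3] yaw 176.96 tz [-0.006 -0.002 -1.   ] F [ 0.5 -0.3 -1.2] w 22.5 q [ 0.33  0.3  -0.1   1.17 -0.    0.38]
wz -0.001 shift mm x -0.9 y 0.1 z 67.5
```

View pics/w10.png

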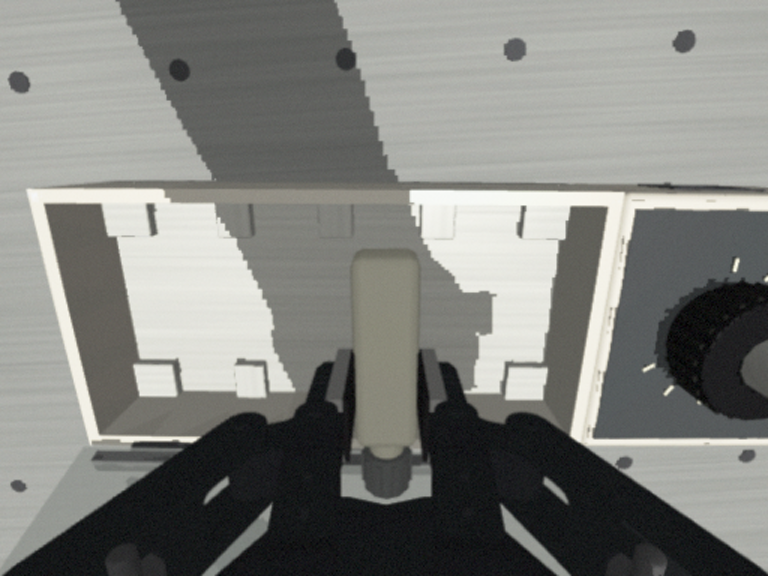

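The tube at column 386 sits midway between the stubs at 336 and 438, which is lane 3. Lowering.

```bash
python3 -m jog '[[-0.001,0,0.02,0,0,0],[0,0,0.02,0,0,0],[0,0,0.02,0,0,0],[0,0,0.005,0,0,0],[0,0,0,0,0,0]]'; python3 -c "
from h import *
st()"; python3 -m jog '[[0,0,0.002,0,0,0],[0,0,0.002,0,0,0],[0,0,0.002,0,0,0],[0,0,0,0,0,0]]'; python3 -c "
from h import *
st()"
```

```text
clock: 18.0
eef_pos: [572.2, 195.4, 64.8]
tcp_rot: [0.026, 1.0, -0.0, -0.0]
force: [0.8, 0.5, -2.2]
grip_width: 22.4
t 18.0 p [572.2 195.4  64.8] yaw 176.97 tz [-0. -0. -1.] F [ 0.8  0.5 -2.2] w 22.4 q [ 0.33  0.34 -0.19  1.04 -0.    0.38]
clock: 18.4
eef_pos: [571.9, 195.9, 58.6]
tcp_rot: [0.026, 1.0, 0.0, 0.0]
force: [-0.4, -0.4, -2.0]
grip_width: 22.5
t 18.4 p [571.9 195.9  58.6] yaw 177.03 tz [ 0.  0. -1.] F [-0.4 -0.4 -2. ] w 22.5 q [ 0.33  0.34 -0.2   1.03 -0.    0.38]
```

```bash
python3 -m jog '[[0,0,0.002,0,0,0],[0,0,0.002,0,0,0],[0,0,0.001,0,0,0],[0,0,0,0,0,0],[0,0,0,0,0,0]]'; python3 -c "
from h import *
st()"
```

```text
clock: 18.9
eef_pos: [571.8, 195.9, 53.3]
tcp_rot: [0.026, 1.0, -0.0, -0.0]
force: [0.4, -0.6, 0.0]
grip_width: 22.6
t 18.9 p [571.8 195.9  53.3] yaw 177.03 tz [-0. -0. -1.] F [ 0.4 -0.6  0. ] w 22.6 q [ 0.33  0.34 -0.21  1.02  0.    0.38]
```

```bash
python3 -m jog '[[0,0,0.001,0,0,0],[0,0,0.001,0,0,0],[0,0,0,0,0,0]]'; python3 -c "
from h import *
st()"
```

```text
clock: 19.2
eef_pos: [572.0, 195.9, 51.9]
tcp_rot: [0.026, 1.0, 0.0, 0.0]
force: [-2.0, -0.6, 3.7]
grip_width: 22.5
t 19.2 p [572.  195.9  51.9] yaw 177.03 tz [ 0.  0. -1.] F [-2.  -0.6  3.7] w 22.5 q [ 0.33  0.34 -0.21  1.01  0.    0.38]
```

Contact on the floor (3.7 N at z=51.9). Release, rise and check.

```bash
python3 -m jog '[[0,0,0,0,0,0],[0,0,0,0,0,0],[0,0,0,0,0,0]]' 0.04; python3 -m jog '[[0,0,-0.02,0,0,0],[0,0,-0.04,0,0,0],[0,0,-0.04,0,0,0],[0,0,-0.04,0,0,0],[0,-0.03,0,0,0,0],[0,-0.03,0,0,0,0],[0,0,0,0,0,0]]';  python3 - <<'E'
from h import *
st(); c=save('wrist','w11.png',scale=1.5)
E
```

```text
clock: 19.5
eef_pos: [571.8, 195.9, 51.3]
tcp_rot: [0.026, 1.0, -0.0, -0.0]
force: [0.6, -0.0, 0.1]
grip_width: 39.8
clock: 20.2
eef_pos: [568.6, 133.5, 191.9]
tcp_rot: [0.027, 1.0, -0.0, 0.0]
force: [0.4, -0.4, 0.0]
grip_width: 39.8
t 20.2 p [568.6 133.5 191.9] yaw 176.87 tz [ 0.001 -0.001 -1.   ] F [ 0.4 -0.4  0. ] w 39.8 q [ 0.23  0.24 -0.03  1.3  -0.    0.29]
```

View pics/w11.png

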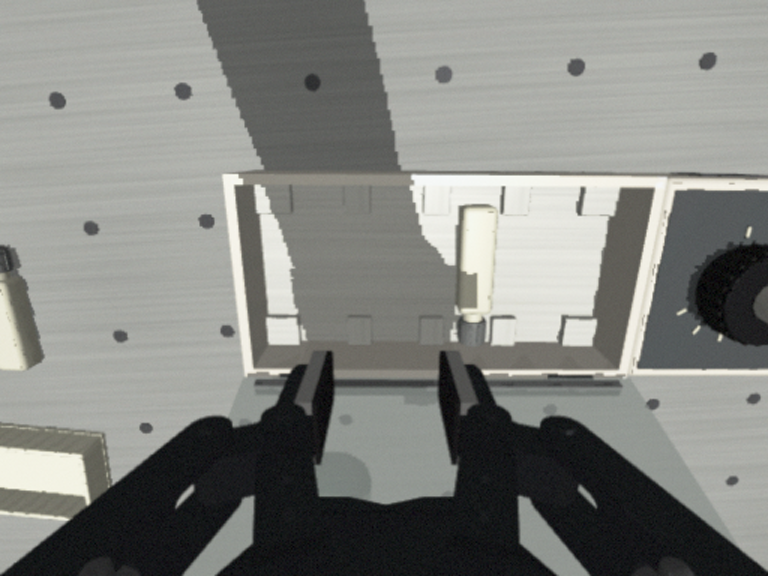

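Tube A lies in lane 3 (x1.5 px (475,270)) with its cap to the hinge. On to tube B.

```bash
python3 -m jog '[[0,-0.03,0,0,0,0],[0,-0.03,0,0,0,0],[0,-0.03,0,0,0,0],[0,-0.03,0,0,0,0],[0,-0.03,0,0,0,0],[0,-0.03,0,0,0,0],[0,-0.03,0,0,0,0],[0,-0.03,0,0,0,0],[0,-0.03,0,0,0,0],[0,-0.03,0,0,0,0]]' 0.05
python3 -m jog '[[0,0,0,0,0,0.148],[0,0,0,0,0,0.148],[0,0,0,0,0,0.148],[0,0,0,0,0,0.148],[0,0,0,0,0,0.148],[0,0,0,0,0,0.148],[0,0,0,0,0,0.148],[0,0,0,0,0,0.148],[0,0,0,0,0,0.148],[0,0,0,0,0,0.148],[0,0,0,0,0,0.148],[0,0,0,0,0,0.148]]'
python3 -m jog '[[0,0,0,0,0,0.148],[0,0,0,0,0,0.148],[0,0,0,0,0,0.148],[0,0,0,0,0,0.148],[0,0,0,0,0,0.148],[0,0,0,0,0,0.148],[0,0,0,0,0,0.148],[0,0,0,0,0,0.148],[0,0,0,0,0,0.148],[0,0,0,0,0,0]]'
python3 - <<'E'
from h import *
st(); c=save('wrist','w12.png',scale=1.5); im=c['img']
for m in models.regions_of('wrist','tube1'):
    g=m['region']; rr,cc=np.nonzero(g)
    pts=np.array([atz(c,(r,q),15)[:2] for r,q in zip(rr,cc)])
    rect=cv2.minAreaRect(pts.astype(np.float32)); print(round(m['score'],2),np.round(m['position']),im[g].mean(0).round(),np.round(rect[0],1),np.round(rect[1]),round(rect[2],1))
for m in models.mark_of('wrist','tube1')[:4]: print(np.round(m['position'],1),round(m['score'],2),atz(c,m['position'],0).round(1))
E
```

```text
clock: 21.25
eef_pos: [553.5, -164.0, 191.1]
tcp_rot: [0.025, 1.0, 0.0, -0.0]
force: [0.3, 0.5, 0.7]
grip_width: 50.1
clock: 22.45
eef_pos: [553.7, -162.7, 190.9]
tcp_rot: [0.793, 0.609, 0.0, -0.0]
force: [-0.7, -0.5, -0.6]
grip_width: 50.1
clock: 23.45
eef_pos: [553.6, -162.9, 191.0]
tcp_rot: [1.0, -0.009, -0.0, -0.0]
force: [0.4, 0.2, 0.3]
grip_width: 50.0
t 23.45 p [ 553.6 -162.9  191. ] yaw -1.02 tz [-0.  0. -1.] F [0.4 0.2 0.3] w 50.0 q [-0.29  0.23 -0.05  1.29  0.    2.87]
0.76 [205. 351.] [115.  71.  38.] [ 513.5 -264.3] [ 29. 104.] 83.8
0.69 [ 27. 474.] [ 23. 138.  54.] [ 702.2 -372.2] [28. 70.] 39.3
0.66 [140. 262.] [138. 137. 125.] [ 588.3 -165.4] [ 24. 101.] 84.7
0.6 [173. 450.] [181. 180. 167.] [ 547.5 -370.9] [ 34. 103.] 87.9
[203.8 346.8] 0.78 [ 515.3 -267.2    0. ]
[ 15.5 486.1] 0.72 [ 712.5 -391.2    0. ]
[174.7 441. ] 0.71 [ 549.4 -374.7    0. ]
[142.3 265. ] 0.69 [ 590.1 -169.9    0. ]
```

View pics/w12.png

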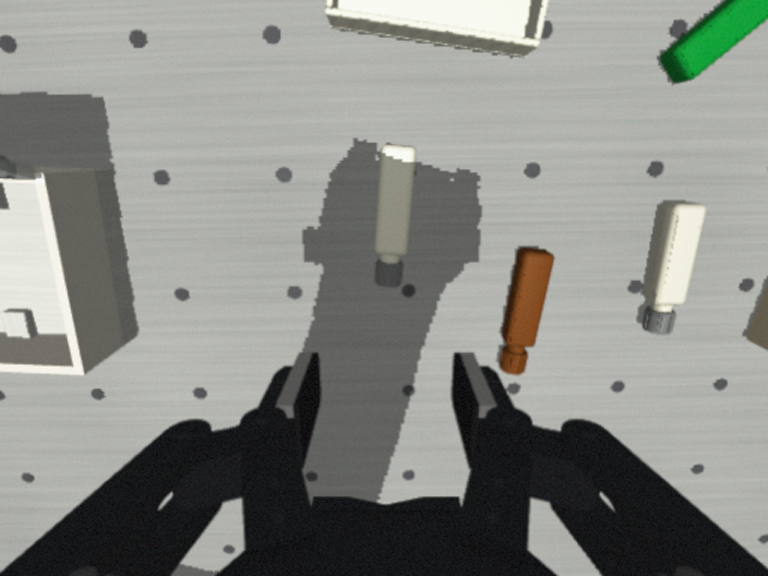

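```bash
python3 -c "
from h import *
plan([588.5,-166.5,95],-5)"
```

```text
wz 0.073 shift mm x 35.3 y 0.3 z 96.2
```

```bash
python3 -m jog '[[0,0,0,0,0,0.073],[0.0175,0,0.03,0,0,0],[0.0175,0.0,0.03,0,0,0],[0,0,0.036,0,0,0],[0,0,0,0,0,0]]'
python3 - <<'E'
from h import *
st(); c=save('wrist','w13.png',scale=1.5)
plan([588.5,-166.5,24],-5)
E
```

```text
clock: 24.1
eef_pos: [585.3, -165.7, 90.1]
tcp_rot: [0.999, -0.044, -0.004, -0.001]
force: [-1.0, 0.1, -0.8]
grip_width: 49.8
t 24.1 p [ 585.3 -165.7   90.1] yaw -5.1 tz [-0.009  0.003 -1.   ] F [-1.   0.1 -0.8] w 49.8 q [-0.28  0.33 -0.14  1.11  0.    2.95]
wz -0.002 shift mm x 2.2 y 0.2 z 69.1
```

View pics/w13.png

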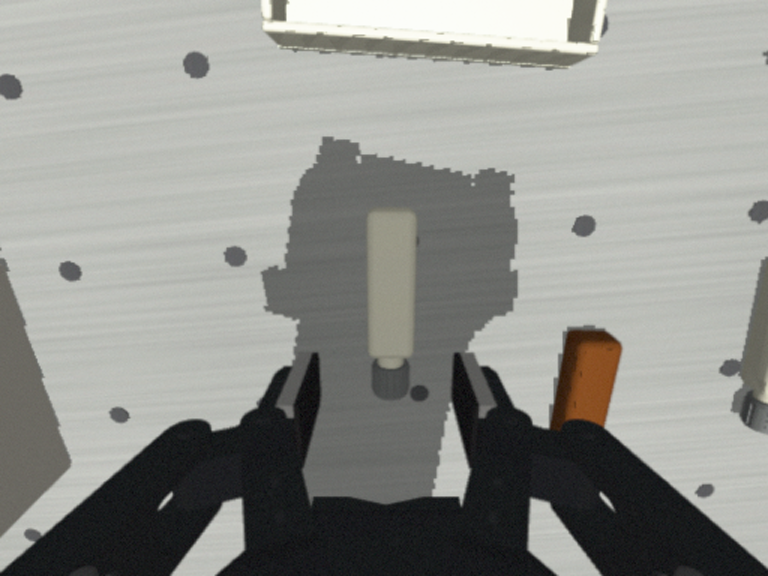

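```bash
python3 -m jog '[[0,0,0.03,0,0,0],[0,0,0.03,0,0,0],[0,0,0.009,0,0,0],[0,0,0,0,0,0],[0,0,0,0,0,0]]';python3 -m jog '[[0,0,0,0,0,0],[0,0,0,0,0,0],[0,0,0,0,0,0],[0,0,0,0,0,0],[0,0,0,0,0,0]]' 0.015 45;  python3 - <<'E'
from h import *
st()
E
python3 -m jog '[[0,0,-0.01,0,0,0],[0,0,-0.03,0,0,0],[0,0,-0.03,0,0,0],[0,0,-0.03,0,0,0],[0,0,-0.03,0,0,0],[0,0,-0.015,0,0,0],[0,0,0,0,0,0]]'
python3 - <<'E'
from h import *
st(); c=save('wrist','w14.png',scale=1.5)
E
```

```text
clock: 24.65
eef_pos: [589.2, -167.1, 28.6]
tcp_rot: [0.999, -0.045, 0.001, 0.0]
force: [-0.1, -0.2, 0.3]
grip_width: 50.4
clock: 25.15
eef_pos: [589.2, -167.1, 28.3]
tcp_rot: [0.999, -0.046, 0.002, 0.0]
force: [-1.3, 0.2, 6.1]
grip_width: 22.7
t 25.15 p [ 589.2 -167.1   28.3] yaw -5.22 tz [ 0.003 -0.001 -1.   ] F [-1.3  0.2  6.1] w 22.7 q [-0.28  0.37 -0.23  0.97 -0.    2.96]
clock: 25.85
eef_pos: [589.3, -167.2, 175.0]
tcp_rot: [0.999, -0.046, 0.003, 0.001]
force: [-0.0, -0.4, -0.3]
grip_width: 22.7
t 25.85 p [ 589.3 -167.2  175. ] yaw -5.22 tz [ 0.005 -0.001 -1.   ] F [-0.  -0.4 -0.3] w 22.7 q [-0.28  0.3   0.    1.27  0.    2.96]
```

View pics/w14.png

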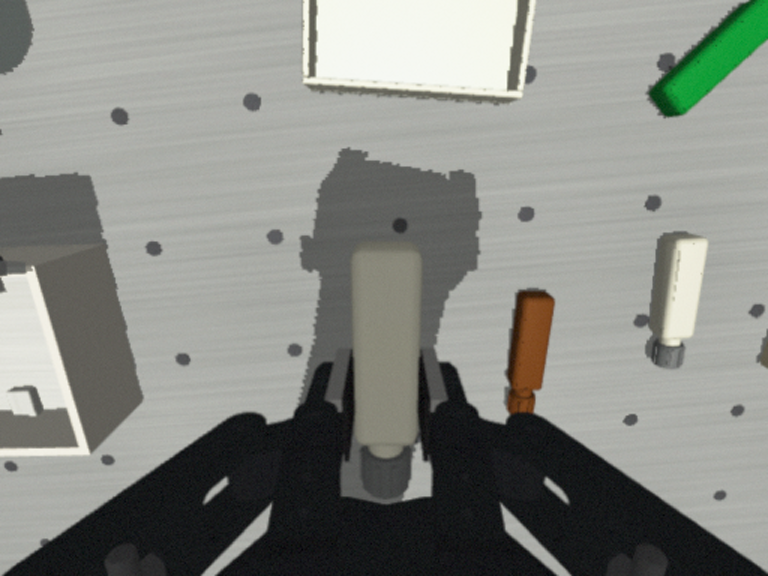

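```bash
python3 -m jog '[[0,0,0,0,0,-0.148],[0,0,0,0,0,-0.148],[0,0,0,0,0,-0.148],[0,0,0,0,0,-0.148],[0,0,0,0,0,-0.148],[0,0,0,0,0,-0.148],[0,0,0,0,0,-0.148],[0,0,0,0,0,-0.148],[0,0,0,0,0,-0.148],[0,0,0,0,0,-0.148],[0,0,0,0,0,-0.148]]'
python3 -m jog '[[0,0,0,0,0,-0.148],[0,0,0,0,0,-0.148],[0,0,0,0,0,-0.148],[0,0,0,0,0,-0.148],[0,0,0,0,0,-0.148],[0,0,0,0,0,-0.148],[0,0,0,0,0,-0.148],[0,0,0,0,0,-0.148],[0,0,0,0,0,-0.148],[0,0,0,0,0,-0.148],[0,0,0,0,0,-0.072],[0,0,0,0,0,0]]'
python3 -c "
from h import *
st();plan([568,141,180],177)"
```

```text
clock: 27.0
eef_pos: [587.2, -166.6, 169.6]
tcp_rot: [0.717, 0.697, -0.001, -0.001]
force: [-0.4, 0.2, 0.0]
grip_width: 23.0
clock: 28.2
eef_pos: [587.3, -166.6, 169.8]
tcp_rot: [0.026, 1.0, 0.0, -0.001]
force: [-0.2, 0.0, -0.6]
grip_width: 23.0
t 28.2 p [ 587.3 -166.6  169.8] yaw 176.98 tz [-0.003  0.001 -1.   ] F [-0.2  0.  -0.6] w 23.0 q [-0.28  0.3  -0.    1.27 -0.   -0.22]
wz -0.000 shift mm x 35.4 y 306.1 z -10.2
```

```bash
python3 -m jog '[[0.007,0.036,-0.002,0,0,0],[0.007,0.036,-0.002,0,0,0],[0.007,0.036,-0.002,0,0,0],[0.007,0.036,-0.002,0,0,0],[0.0074,0.036,-0.002,0,0,0],[0,0.036,0,0,0,0],[0,0.036,0,0,0,0],[0,0.036,0,0,0,0],[0,0.018,0.02,0,0,0],[0,0,0.03,0,0,0],[0,0,0,0,0,0]]'
python3 - <<'E'
from h import *
st(); c=save('wrist','w15.png',scale=1.5)
plan([568,141,60],177)
E
```

```text
clock: 29.3
eef_pos: [565.9, 140.8, 126.6]
tcp_rot: [0.027, 1.0, -0.001, -0.004]
force: [-0.7, 0.6, -1.2]
grip_width: 22.6
t 29.3 p [565.9 140.8 126.6] yaw 176.96 tz [-0.008 -0.002 -1.   ] F [-0.7  0.6 -1.2] w 22.6 q [ 0.24  0.27 -0.14  1.17 -0.    0.3 ]
wz -0.001 shift mm x -1.1 y 0.6 z 68.9
```

View pics/w15.png

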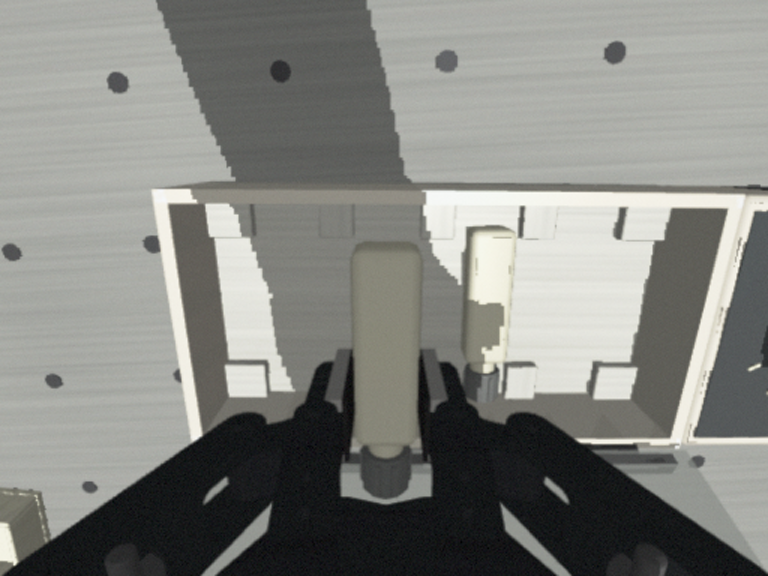

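```bash
python3 -m jog '[[-0.001,0,0.02,0,0,0],[0,0,0.02,0,0,0],[0,0,0.02,0,0,0],[0,0,0.01,0,0,0],[0,0,0,0,0,0]]'; python3 -c "
from h import *
st()"; python3 -m jog '[[0,0,0.003,0,0,0],[0,0,0.002,0,0,0],[0,0,0.002,0,0,0],[0,0,0,0,0,0]]'; python3 -c "
from h import *
st()"
```

```text
clock: 29.85
eef_pos: [569.4, 140.0, 60.9]
tcp_rot: [0.027, 1.0, -0.0, -0.001]
force: [0.8, -0.4, -1.3]
grip_width: 23.2
t 29.85 p [569.4 140.   60.9] yaw 176.9 tz [-0.002 -0.    -1.   ] F [ 0.8 -0.4 -1.3] w 23.2 q [ 0.24  0.31 -0.24  1.02 -0.    0.3 ]
clock: 30.25
eef_pos: [570.0, 140.6, 54.6]
tcp_rot: [0.026, 1.0, 0.0, 0.0]
force: [-0.2, -0.1, -0.8]
grip_width: 22.8
t 30.25 p [570.  140.6  54.6] yaw 176.97 tz [ 0.  0. -1.] F [-0.2 -0.1 -0.8] w 22.8 q [ 0.24  0.31 -0.25  1.01 -0.    0.29]
```

```bash
python3 -m jog '[[0,0,0.002,0,0,0],[0,0,0.001,0,0,0],[0,0,0.001,0,0,0],[0,0,0,0,0,0],[0,0,0,0,0,0]]'; python3 -m jog '[[0,0,0.001,0,0,0],[0,0,0.001,0,0,0],[0,0,0,0,0,0]]'
```

```text
clock: 30.75
eef_pos: [569.8, 140.6, 50.4]
tcp_rot: [0.026, 1.0, -0.0, -0.0]
force: [0.2, 0.6, 0.4]
grip_width: 22.7
clock: 31.05
eef_pos: [569.9, 140.6, 48.4]
tcp_rot: [0.026, 1.0, 0.0, 0.0]
force: [0.1, 1.0, -0.8]
grip_width: 22.7
```

```bash
python3 -m jog '[[0,0,0.001,0,0,0],[0,0,0,0,0,0],[0,0,0,0,0,0]]'; python3 -m jog '[[0,0,0.001,0,0,0],[0,0,0,0,0,0]]'
```

```text
clock: 31.35
eef_pos: [570.0, 140.6, 48.3]
tcp_rot: [0.026, 1.0, 0.0, 0.0]
force: [-1.7, -0.2, 6.5]
grip_width: 23.0
clock: 31.55
eef_pos: [570.0, 140.6, 48.3]
tcp_rot: [0.026, 1.0, 0.0, 0.001]
force: [-5.7, -1.7, 12.7]
grip_width: 23.2
```

Floor contact. Release, rise and look.

```bash
python3 -m jog '[[0,0,0,0,0,0],[0,0,0,0,0,0],[0,0,0,0,0,0]]' 0.04; python3 -m jog '[[0,0,-0.02,0,0,0],[0,0,-0.04,0,0,0],[0,0,-0.04,0,0,0],[0,0,-0.04,0,0,0],[0,-0.03,0,0,0,0],[0,-0.03,0,0,0,0],[0,0,0,0,0,0]]';  python3 - <<'E'
from h import *
st(); c=save('wrist','w16.png',scale=1.5)
E
```

```text
clock: 31.85
eef_pos: [569.8, 140.6, 46.1]
tcp_rot: [0.026, 1.0, -0.0, -0.0]
force: [-0.2, -0.3, -0.1]
grip_width: 39.9
clock: 32.55
eef_pos: [566.6, 78.2, 186.6]
tcp_rot: [0.028, 1.0, -0.0, 0.0]
force: [-1.1, -0.4, -0.5]
grip_width: 40.0
t 32.55 p [566.6  78.2 186.6] yaw 176.8 tz [ 0.    -0.001 -1.   ] F [-1.1 -0.4 -0.5] w 40.0 q [ 0.14  0.22 -0.07  1.28 -0.    0.19]
```

View pics/w16.png

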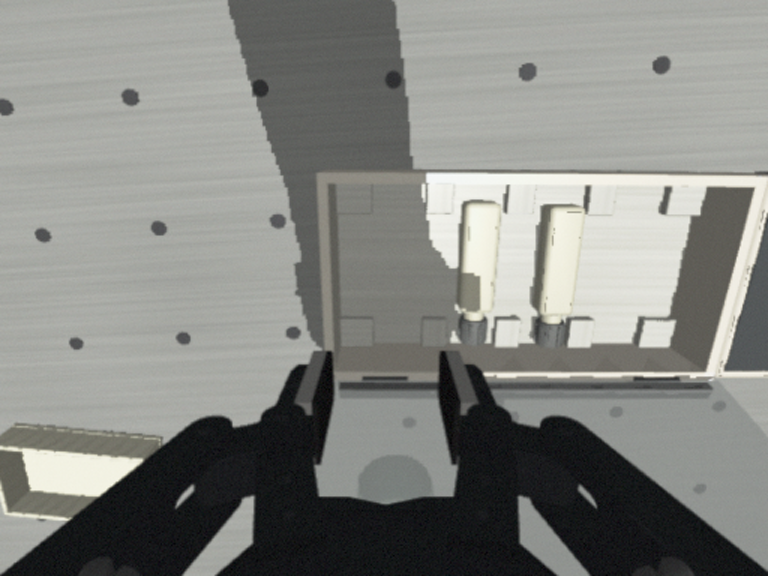

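Two tubes are in lanes 2 and 3 with their caps to the hinge. Now tube C.

```bash
python3 -m jog '[[0.0,-0.038,0,0,0,0],[0,-0.038,0,0,0,0],[0,-0.038,0,0,0,0],[0,-0.038,0,0,0,0],[0,-0.038,0,0,0,0],[0,-0.038,0,0,0,0],[0,-0.038,0,0,0,0],[0,-0.038,0,0,0,0],[0,-0.038,0,0,0,0],[0,-0.038,0,0,0,0],[0,-0.038,0,0,0,0],[0,-0.03,0,0,0,0]]' 0.05
python3 -m jog '[[0,0,0,0,0,0.148],[0,0,0,0,0,0.148],[0,0,0,0,0,0.148],[0,0,0,0,0,0.148],[0,0,0,0,0,0.148],[0,0,0,0,0,0.148],[0,0,0,0,0,0.148],[0,0,0,0,0,0.148],[0,0,0,0,0,0.148],[0,0,0,0,0,0.148],[0,0,0,0,0,0.148],[0,0,0,0,0,0.148]]'
python3 -m jog '[[0,0,0,0,0,0.148],[0,0,0,0,0,0.148],[0,0,0,0,0,0.148],[0,0,0,0,0,0.148],[0,0,0,0,0,0.148],[0,0,0,0,0,0.148],[0,0,0,0,0,0.148],[0,0,0,0,0,0.148],[0,0,0,0,0,0.13],[0,0,0,0,0,0]]'
python3 - <<'E'
from h import *
st(); c=save('wrist','w17.png',scale=1.5); im=c['img']
for m in models.regions_of('wrist','tube1'):
    g=m['region']; rr,cc=np.nonzero(g)
    pts=np.array([atz(c,(r,q),15)[:2] for r,q in zip(rr,cc)])
    rect=cv2.minAreaRect(pts.astype(np.float32)); print(round(m['score'],2),np.round(m['position']),im[g].mean(0).round(),np.round(rect[0],1),np.round(rect[1]),round(rect[2],1))
for m in models.mark_of('wrist','tube1')[:4]: print(np.round(m['position'],1),round(m['score'],2),atz(c,m['position'],0).round(1))
E
```

```text
clock: 33.8
eef_pos: [543.3, -368.0, 185.6]
tcp_rot: [0.026, 1.0, 0.0, -0.0]
force: [0.3, 1.6, -0.6]
grip_width: 50.1
clock: 35.0
eef_pos: [543.7, -365.8, 185.6]
tcp_rot: [0.794, 0.608, 0.0, -0.001]
force: [0.8, -0.2, -0.3]
grip_width: 49.6
clock: 36.0
eef_pos: [543.6, -365.9, 185.7]
tcp_rot: [1.0, -0.0, -0.0, -0.0]
force: [-0.4, -0.2, 0.2]
grip_width: 50.1
t 36.0 p [ 543.6 -365.9  185.7] yaw -0.04 tz [-0.001  0.001 -1.   ] F [-0.4 -0.2  0.2] w 50.1 q [-0.59  0.38  0.14  1.33  0.    2.55]
0.84 [ 18. 263.] [ 43. 171.  73.] [ 701.3 -374.4] [25. 59.] 40.3
0.73 [198. 171.] [113.  67.  34.] [ 513.6 -267.9] [ 27. 105.] 82.8
0.65 [170. 267.] [136. 135. 122.] [ 545.9 -374.8] [ 25. 102.] 89.9
0.54 [ 9. 96.] [186. 186. 175.] [ 702.4 -195.6] [138.  22.] 89.0
[171.5 267.3] 0.95 [ 548.2 -375.     0. ]
[200.8 176.2] 0.9 [ 513.1 -268.6    0. ]
[  4.5 287. ] 0.65 [ 712.4 -392.3    0. ]
```

View pics/w17.png

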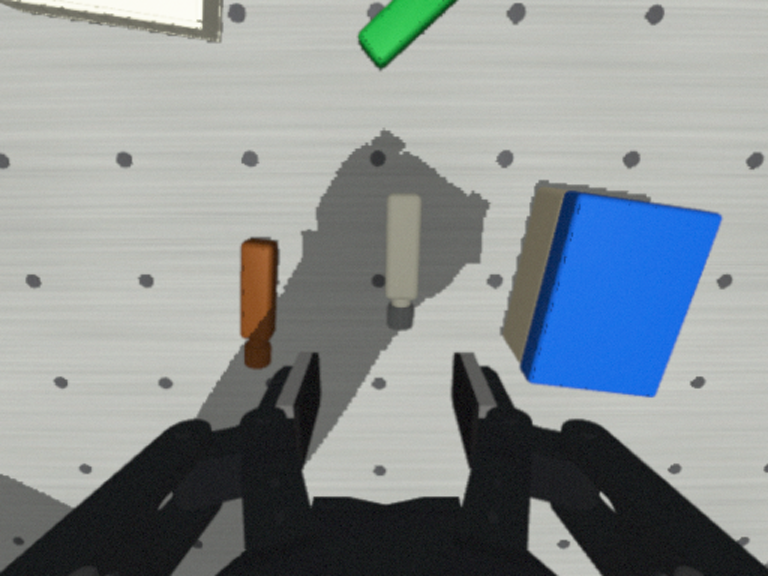

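```bash
python3 -c "
from h import *
plan([547,-375.3,95],0)"
```

```text
wz 0.002 shift mm x 3.6 y 9.0 z 91.0
```

```bash
python3 -m jog '[[0.0035,0.009,0.03,0,0,0],[0,0,0.03,0,0,0],[0,0,0.03,0,0,0],[0,0,0,0,0,0],[0,0,0,0,0,0]]' 0.045
python3 - <<'E'
from h import *
st(); c=save('wrist','w18.png',scale=1.5)
E
```

```text
clock: 36.65
eef_pos: [546.4, -375.4, 96.5]
tcp_rot: [1.0, -0.0, -0.0, -0.0]
force: [0.5, 0.1, 0.7]
grip_width: 45.4
t 36.65 p [ 546.4 -375.4   96.5] yaw -0.0 tz [-0.001  0.001 -1.   ] F [0.5 0.1 0.7] w 45.4 q [-0.6   0.42  0.01  1.16  0.    2.54]
```

View pics/w18.png

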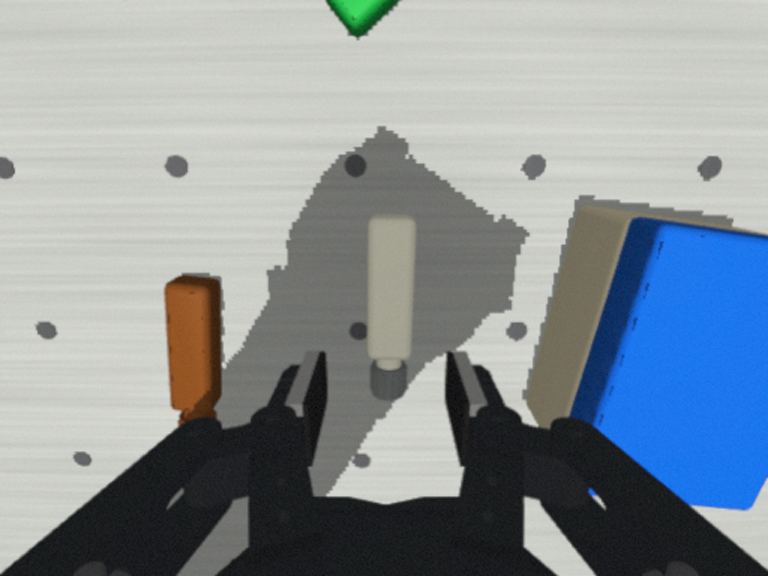

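Run:
```python
from h import *
c=capture('wrist')
print(atz(c,(270,351.3),0).round(),atz(c,(285,384),72).round(), atz(c,(146,425),72).round())
c=capture('top')
```

```text
[ 481. -459.    0.] [ 518. -453.   72.] [ 605. -462.   72.]
```

```bash
python3 -m jog '[[0,0,0.03,0,0,0],[0,0,0.03,0,0,0],[0,0,0.008,0,0,0],[0,0,0,0,0,0],[0,0,0,0,0,0]]';python3 -m jog '[[0,0,0,0,0,0],[0,0,0,0,0,0],[0,0,0,0,0,0],[0,0,0,0,0,0],[0,0,0,0,0,0]]' 0.015 45;  python3 - <<'E'
from h import *
st()
E
python3 -m jog '[[0,0,-0.01,0,0,0],[0,0,-0.03,0,0,0],[0,0,-0.03,0,0,0],[0,0,-0.03,0,0,0],[0,0,-0.03,0,0,0],[0,0,-0.02,0,0,0],[0,0,0,0,0,0]]'
python3 - <<'E'
from h import *
st(); c=save('wrist','w19.png',scale=1.5)
E
```

```text
clock: 37.3
eef_pos: [547.4, -376.3, 30.3]
tcp_rot: [1.0, -0.001, 0.001, 0.001]
force: [0.5, -0.5, -0.1]
grip_width: 45.3
clock: 37.8
eef_pos: [547.7, -376.5, 30.6]
tcp_rot: [1.0, -0.001, 0.002, 0.001]
force: [-0.4, -0.2, 5.6]
grip_width: 22.6
t 37.8 p [ 547.7 -376.5   30.6] yaw -0.07 tz [ 0.003 -0.002 -1.   ] F [-0.4 -0.2  5.6] w 22.6 q [-0.6   0.46 -0.09  1.02 -0.    2.54]
clock: 38.5
eef_pos: [547.7, -376.5, 182.7]
tcp_rot: [1.0, -0.001, 0.003, 0.002]
force: [-0.3, -0.1, -0.1]
grip_width: 22.8
t 38.5 p [ 547.7 -376.5  182.7] yaw -0.07 tz [ 0.005 -0.004 -1.   ] F [-0.3 -0.1 -0.1] w 22.8 q [-0.6   0.4   0.16  1.33  0.    2.54]
```

View pics/w19.png

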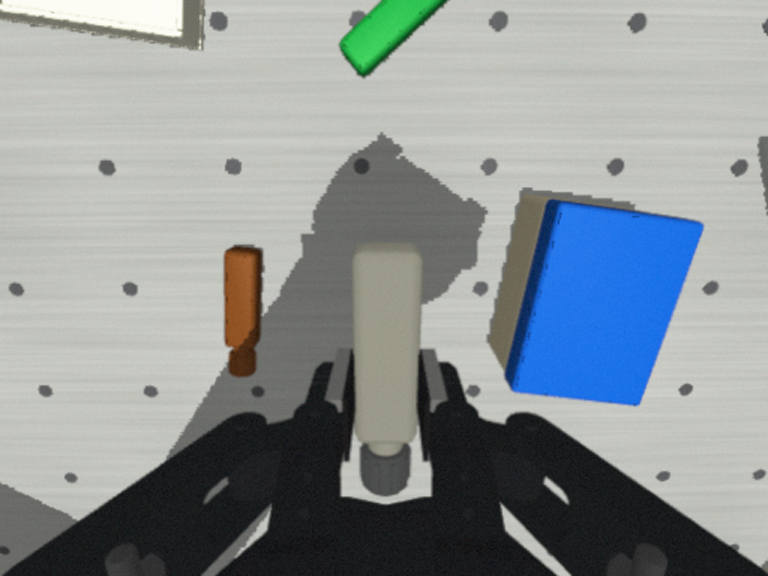

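```bash
python3 -m jog '[[0,0,0,0,0,-0.148],[0,0,0,0,0,-0.148],[0,0,0,0,0,-0.148],[0,0,0,0,0,-0.148],[0,0,0,0,0,-0.148],[0,0,0,0,0,-0.148],[0,0,0,0,0,-0.148],[0,0,0,0,0,-0.148],[0,0,0,0,0,-0.148],[0,0,0,0,0,-0.148],[0,0,0,0,0,-0.148]]'
python3 -m jog '[[0,0,0,0,0,-0.148],[0,0,0,0,0,-0.148],[0,0,0,0,0,-0.148],[0,0,0,0,0,-0.148],[0,0,0,0,0,-0.148],[0,0,0,0,0,-0.148],[0,0,0,0,0,-0.148],[0,0,0,0,0,-0.148],[0,0,0,0,0,-0.148],[0,0,0,0,0,-0.13],[0,0,0,0,0,0]]'
python3 -c "
from h import *
st();plan([565.5,86.5,180],177)"
```

```text
clock: 39.65
eef_pos: [545.8, -375.2, 176.2]
tcp_rot: [0.685, 0.729, -0.0, -0.002]
force: [-0.7, 0.2, 0.4]
grip_width: 22.7
clock: 40.75
eef_pos: [545.9, -375.2, 176.4]
tcp_rot: [0.026, 1.0, 0.001, -0.001]
force: [0.1, -0.8, -0.5]
grip_width: 23.1
t 40.75 p [ 545.9 -375.2  176.4] yaw 176.99 tz [-0.003  0.002 -1.   ] F [ 0.1 -0.8 -0.5] w 23.1 q [-0.6   0.4   0.15  1.32 -0.   -0.55]
wz -0.000 shift mm x 4.6 y 462.1 z -3.6
```

```bash
python3 -m jog '[[0.0046,0.042,-0.003,0,0,0],[0,0.042,0,0,0,0],[0,0.042,0,0,0,0],[0,0.042,0,0,0,0],[0,0.042,0,0,0,0],[0,0.042,0,0,0,0],[0,0.042,0,0,0,0],[0,0.042,0,0,0,0],[0,0.042,0,0,0,0],[0,0.042,0,0,0,0],[0,0.042,0,0,0,0],[0,0,0,0,0,0]]'
python3 -m jog '[[0,0,0.025,0,0,0],[0,0,0.025,0,0,0],[0,0,0,0,0,0],[0,0,0,0,0,0]]'
python3 - <<'E'
from h import *
st(); c=save('wrist','w20.png',scale=1.5)
plan([565.5,86.5,60],177)
E
```

```text
clock: 41.95
eef_pos: [565.8, 90.2, 180.1]
tcp_rot: [0.025, 1.0, 0.001, -0.001]
force: [-0.0, -0.8, 0.5]
grip_width: 22.4
clock: 42.35
eef_pos: [565.7, 85.3, 131.0]
tcp_rot: [0.027, 1.0, -0.0, -0.001]
force: [-0.0, 0.8, 0.1]
grip_width: 22.7
t 42.35 p [565.7  85.3 131. ] yaw 176.86 tz [-0.002 -0.    -1.   ] F [-0.   0.8  0.1] w 22.7 q [ 0.15  0.24 -0.17  1.16 -0.    0.2 ]
wz -0.002 shift mm x 1.0 y 1.0 z 72.0
```

View pics/w20.png

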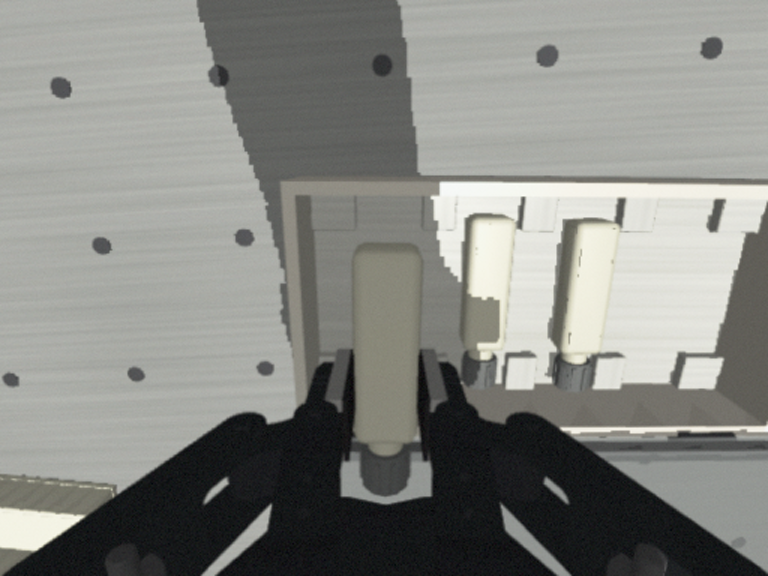

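```bash
python3 -m jog '[[0.0,0.001,0.02,0,0,0],[0,0,0.02,0,0,0],[0,0,0.02,0,0,0],[0,0,0.01,0,0,0],[0,0,0,0,0,0],[0,0,0,0,0,0]]'; python3 -m jog '[[0,0,0.002,0,0,0],[0,0,0.002,0,0,0],[0,0,0.002,0,0,0],[0,0,0,0,0,0],[0,0,0,0,0,0]]'
```

```text
clock: 43.0
eef_pos: [567.1, 86.8, 62.6]
tcp_rot: [0.027, 1.0, 0.0, 0.001]
force: [0.7, -0.7, 0.3]
grip_width: 22.7
clock: 43.5
eef_pos: [566.4, 86.9, 55.4]
tcp_rot: [0.026, 1.0, -0.0, -0.0]
force: [-0.5, -0.4, -1.1]
grip_width: 22.7
```

```bash
python3 -m jog '[[0,0,0.002,0,0,0],[0,0,0.001,0,0,0],[0,0,0,0,0,0],[0,0,0,0,0,0]]'; python3 -m jog '[[0,0,0.001,0,0,0],[0,0,0,0,0,0],[0,0,0,0,0,0]]';python3 -m jog '[[0,0,0.001,0,0,0],[0,0,0,0,0,0],[0,0,0,0,0,0]]'
```

```text
clock: 43.9
eef_pos: [566.3, 86.9, 52.3]
tcp_rot: [0.026, 1.0, -0.0, -0.0]
force: [0.1, 0.1, -1.0]
grip_width: 22.8
clock: 44.2
eef_pos: [566.4, 86.9, 51.4]
tcp_rot: [0.026, 1.0, -0.0, -0.0]
force: [0.5, 0.5, -0.7]
grip_width: 22.8
clock: 44.5
eef_pos: [566.5, 86.9, 50.6]
tcp_rot: [0.026, 1.0, 0.0, 0.0]
force: [-0.3, -0.5, 1.4]
grip_width: 22.7
```

Contact. Release, rise, and look at the tray and the whole deck.

```bash
python3 -m jog '[[0,0,0.0005,0,0,0],[0,0,0,0,0,0]]'; python3 -m jog '[[0,0,0,0,0,0],[0,0,0,0,0,0],[0,0,0,0,0,0]]' 0.04; python3 -m jog '[[0,0,-0.02,0,0,0],[0,0,-0.04,0,0,0],[0,0,-0.04,0,0,0],[0,0,-0.04,0,0,0],[0.03,0,-0.04,0,0,0],[0.03,0.0,-0.03,0,0,0],[0.03,0.03,-0.03,0,0,0],[0.03,0.03,0,0,0,0],[0,0,0,0,0,0],[0,0,0,0,0,0]]';  python3 - <<'E'
from h import *
st(); c=save('wrist','w21.png',scale=1.5)
save('side','s21.png',scale=1.5); save('top','t21.png',scale=1.5)
for m in models.mark_of('wrist','tube1')[:4]: print(np.round(m['position'],1),round(m['score'],2),atz(c,m['position'],20).round(1))
E
```

```text
clock: 44.7
eef_pos: [566.5, 86.9, 50.5]
tcp_rot: [0.026, 1.0, 0.0, 0.0]
force: [-1.9, -0.2, 5.1]
grip_width: 22.8
clock: 45.0
eef_pos: [566.3, 86.9, 49.6]
tcp_rot: [0.026, 1.0, -0.0, -0.0]
force: [-0.4, 0.5, -0.7]
grip_width: 39.9
clock: 46.0
eef_pos: [450.5, 152.5, 289.0]
tcp_rot: [0.025, 1.0, -0.0, 0.0]
force: [-0.7, 0.5, 0.2]
grip_width: 39.8
t 46.0 p [450.5 152.5 289. ] yaw 177.09 tz [ 0.001 -0.    -1.   ] F [-0.7  0.5  0.2] w 39.8 q [ 0.33  0.03 -0.06  1.47 -0.    0.38]
[239.5 288.3] 0.76 [577.4 197.2  20. ]
[237.9 250.6] 0.68 [571.7 138.5  20. ]
[236.6 219.7] 0.59 [567.   90.6  20. ]
```

View pics/w21.png

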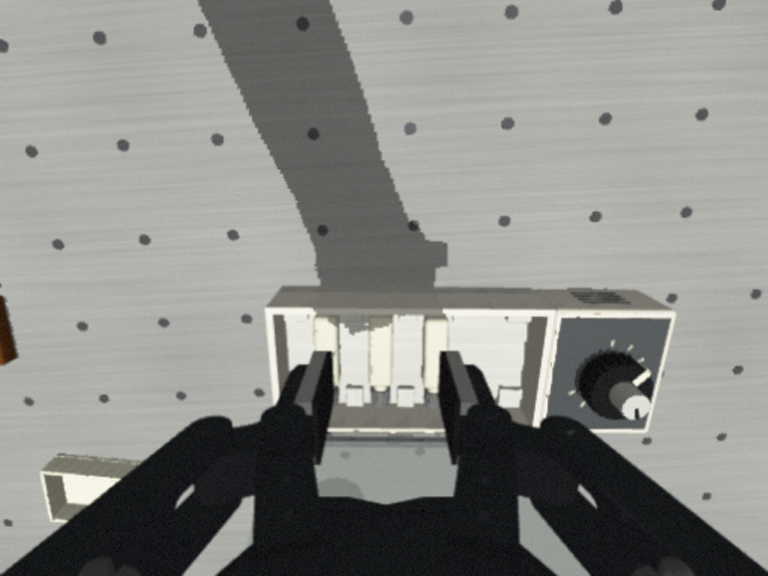

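View pics/s21.png

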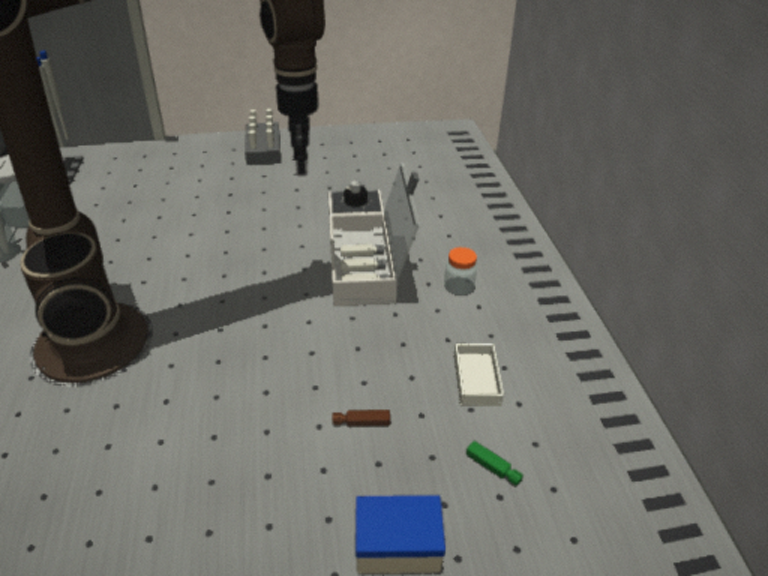

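View pics/t21.png

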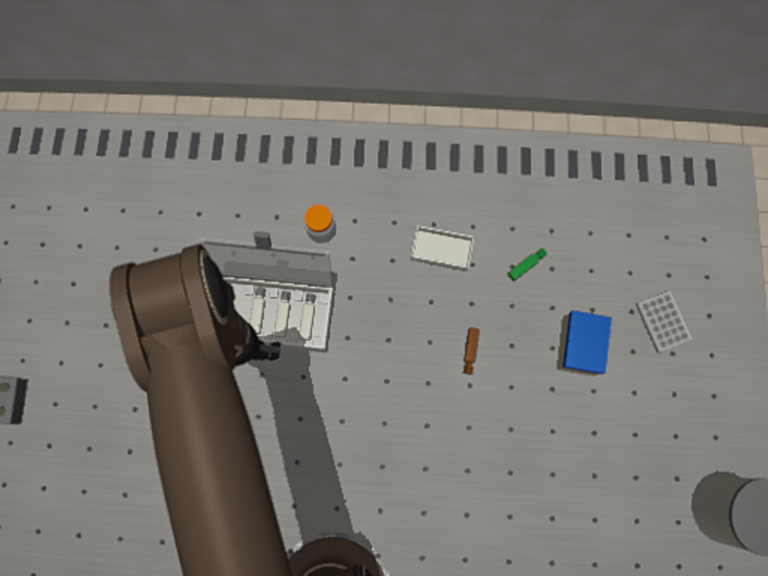

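All three tubes are in the tray (top px (258,312), (285,313), (308,313) at x1.5) and none are left on the deck. A closer check before closing the lid.

Run:
```python
from h import *
save('top','t22.png',(150,240,125,230),7)
plan([655,160,235],177)
```

```text
wz -0.002 shift mm x -202.9 y 19.4 z 53.1
```

View pics/t22.png

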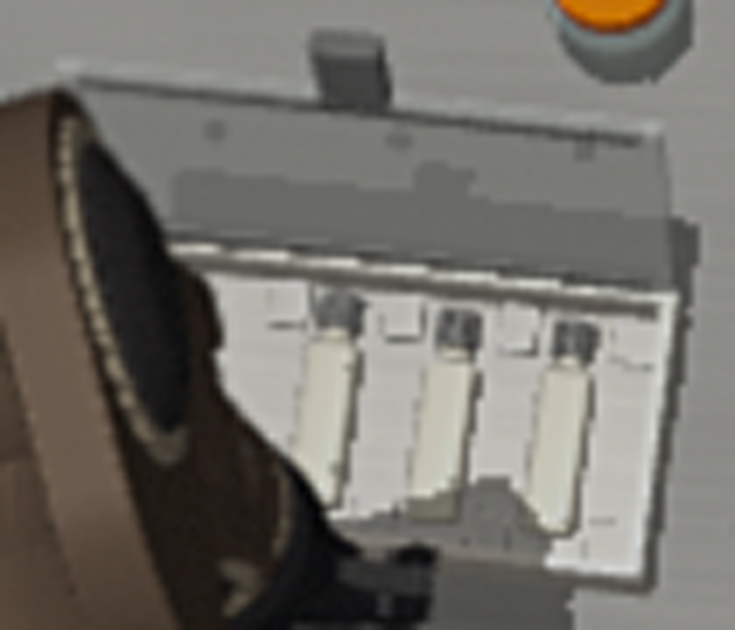

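The tubes lie straight in lanes 1 to 3, caps at the hinge. I'll re-grip the upright tab where I let it go.

```bash
python3 -c "
from h import *
plan([672.5,162,300],177)"; python3 -m jog '[[-0.037,0.0035,-0.002,0,0,0],[-0.037,0.0035,-0.002,0,0,0],[-0.037,0.0035,-0.002,0,0,0],[-0.037,0.0035,-0.002,0,0,0],[-0.037,0.0035,-0.002,0,0,0],[-0.037,0.0035,-0.002,0,0,0],[0,0,0,0,0,0],[0,0,0,0,0,0]]' 0.055
python3 - <<'E'
from h import *
st(); c=save('wrist','w23.png',scale=1.5)
plan([672.5,162,223],177)
E
```

```text
wz -0.002 shift mm x -220.3 y 22.3 z -11.9
clock: 47.05
eef_pos: [674.6, 160.3, 298.1]
tcp_rot: [0.027, 1.0, -0.0, -0.002]
force: [0.0, -0.2, 1.2]
grip_width: 55.3
t 47.05 p [674.6 160.3 298.1] yaw 176.89 tz [-0.004 -0.001 -1.   ] F [ 0.  -0.2  1.2] w 55.3 q [0.23 0.49 0.55 1.64 0.   0.29]
wz -0.002 shift mm x 1.3 y 1.4 z 76.5
```

View pics/w23.png

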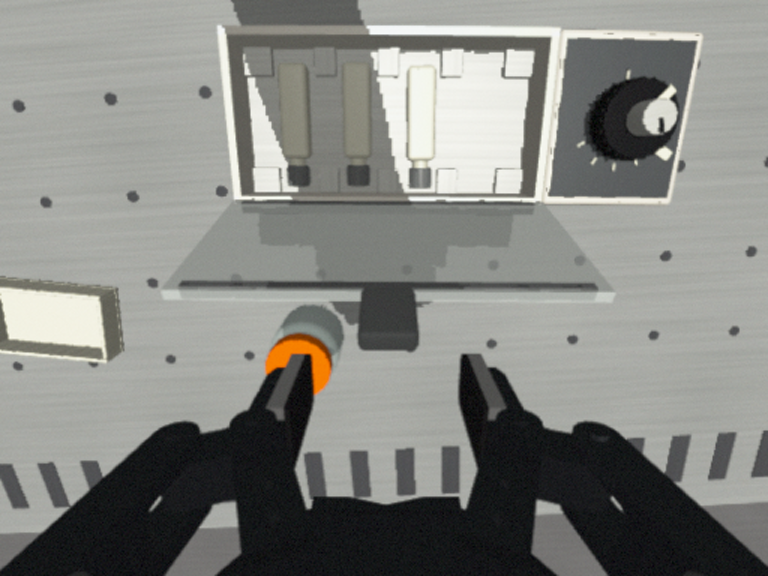

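A clear view: all tubes are laid well and the tab at (389,318) is between the jaws. Descend and pinch.

```bash
python3 -m jog '[[0.001,0.001,0.025,0,0,0],[0,0,0.025,0,0,0],[0,0,0.015,0,0,0],[0,0,0.01,0,0,0],[0,0,0,0,0,0]]'; python3 -m jog '[[0,0,0,0,0,0],[0,0,0,0,0,0],[0,0,0,0,0,0],[0,0,0,0,0,0],[0,0,0,0,0,0]]' 0.02 25
python3 - <<'E'
from h import *
st(); c=save('wrist','w24.png',scale=1.5)
E
```

```text
clock: 47.6
eef_pos: [671.3, 161.9, 225.4]
tcp_rot: [0.026, 1.0, -0.0, -0.001]
force: [-0.0, -0.9, 0.6]
grip_width: 55.1
clock: 48.1
eef_pos: [672.8, 161.5, 227.6]
tcp_rot: [0.027, 1.0, -0.0, 0.001]
force: [-3.0, -4.3, 6.4]
grip_width: 29.2
t 48.1 p [672.8 161.5 227.6] yaw 176.93 tz [ 0.002 -0.001 -1.   ] F [-3.  -4.3  6.4] w 29.2 q [ 0.24  0.46  0.34  1.46 -0.    0.29]
```

View pics/w24.png

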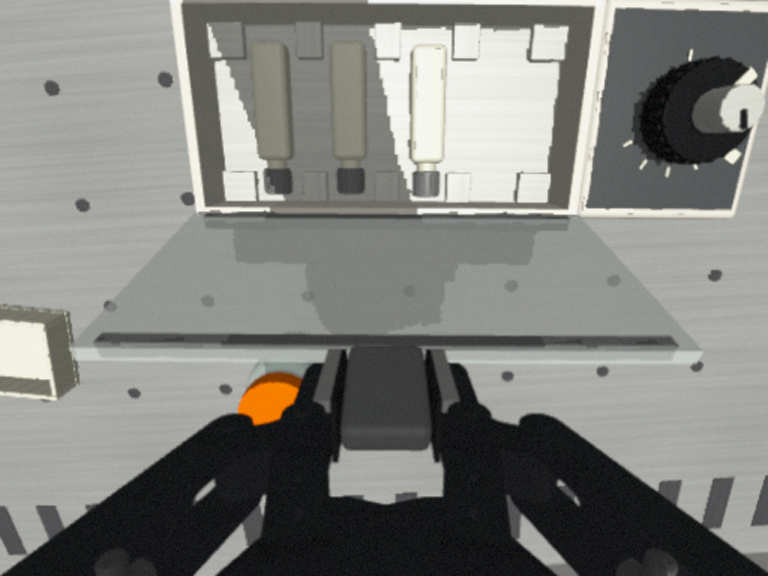

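```bash
python3 -c "
import numpy as np
t=np.append(np.arange(1.85,0.01,-.1),0)
for i in range(len(t)-1): print('[%.4f,0,%.4f,0,0,0]'%(158*(np.cos(t[i+1])-np.cos(t[i]))/1e3,-158*(np.sin(t[i+1])-np.sin(t[i]))/1e3),end=',' if i%7!=6 else '\n')"
```

```text
[0.0154,0,-0.0036,0,0,0],[0.0157,0,-0.0020,0,0,0],[0.0158,0,-0.0005,0,0,0],[0.0158,0,0.0011,0,0,0],[0.0156,0,0.0027,0,0,0],[0.0152,0,0.0042,0,0,0],[0.0147,0,0.0057,0,0,0]
[0.0141,0,0.0072,0,0,0],[0.0133,0,0.0085,0,0,0],[0.0124,0,0.0098,0,0,0],[0.0113,0,0.0110,0,0,0],[0.0102,0,0.0121,0,0,0],[0.0089,0,0.0130,0,0,0],[0.0076,0,0.0139,0,0,0]
[0.0062,0,0.0145,0,0,0],[0.0047,0,0.0151,0,0,0],[0.0031,0,0.0155,0,0,0],[0.0016,0,0.0157,0,0,0],[0.0002,0,0.0079,0,0,0],
```

```bash
python3 -m jog '[[0.0154,0,-0.0036,0,0,0],[0.0157,0,-0.0020,0,0,0],[0.0158,0,-0.0005,0,0,0],[0.0158,0,0.0011,0,0,0],[0.0156,0,0.0027,0,0,0],[0.0152,0,0.0042,0,0,0],[0.0147,0,0.0057,0,0,0],[0,0,0,0,0,0]]'
python3 - <<'E'
from h import *
st(); c=save('wrist','w25.png',scale=1.5); save('side','s25.png',(60,220,180,340),4)
E
```

```text
clock: 48.95
eef_pos: [563.7, 167.9, 218.5]
tcp_rot: [0.026, 1.0, -0.0, 0.0]
force: [0.1, -2.7, -0.7]
grip_width: 29.5
t 48.95 p [563.7 167.9 218.5] yaw 177.0 tz [ 0. -0. -1.] F [ 0.1 -2.7 -0.7] w 29.5 q [ 0.29  0.25  0.03  1.36 -0.    0.34]
```

View pics/s25.png

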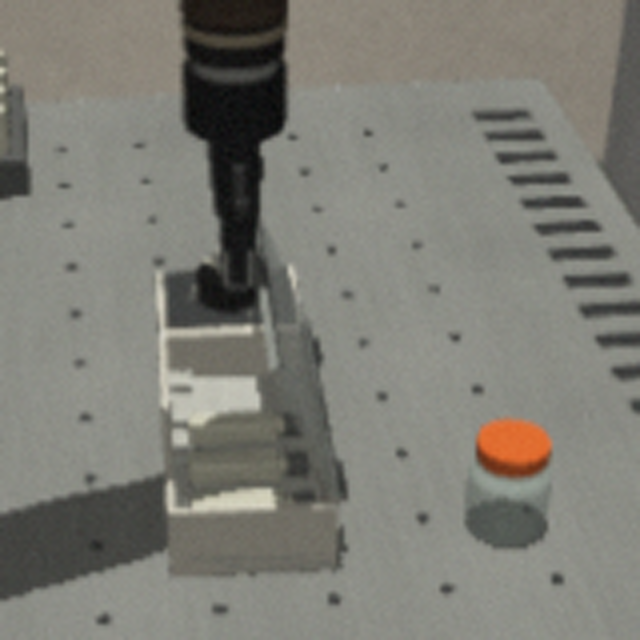

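```bash
python3 -m jog '[[0.0141,0,0.0072,0,0,0],[0.0133,0,0.0085,0,0,0],[0.0124,0,0.0098,0,0,0],[0.0113,0,0.0110,0,0,0],[0.0102,0,0.0121,0,0,0],[0.0089,0,0.0130,0,0,0],[0.0076,0,0.0139,0,0,0],[0,0,0,0,0,0]]'; python3 -m jog '[[0.0062,0,0.0145,0,0,0],[0.0047,0,0.0151,0,0,0],[0.0031,0,0.0155,0,0,0],[0,0,0,0,0,0]]'
python3 - <<'E'
from h import *
st()
E
```

```text
clock: 49.85
eef_pos: [486.0, 172.6, 141.7]
tcp_rot: [0.026, 1.0, 0.0, -0.001]
force: [-4.3, 0.7, 1.9]
grip_width: 29.0
clock: 50.25
eef_pos: [472.5, 173.4, 96.7]
tcp_rot: [0.026, 1.0, 0.0, -0.001]
force: [-5.9, 2.6, 1.4]
grip_width: 29.5
t 50.25 p [472.5 173.4  96.7] yaw 177.0 tz [-0.003  0.001 -1.   ] F [-5.9  2.6  1.4] w 29.5 q [ 0.35  0.14 -0.38  1.06  0.    0.4 ]
```

```bash
python3 -m jog '[[-0.001,0,0.008,0,0,0],[0,0,0.006,0,0,0],[0,0,0.004,0,0,0],[0,0,0,0,0,0]]'; python3 -m jog '[[0,0,0.003,0,0,0],[0,0,0.002,0,0,0],[0,0,0,0,0,0]]'
python3 - <<'E'
from h import *
st()
E
```

```text
clock: 50.65
eef_pos: [471.7, 173.4, 79.3]
tcp_rot: [0.026, 1.0, 0.001, -0.003]
force: [-11.8, 3.8, 2.8]
grip_width: 29.5
clock: 50.95
eef_pos: [471.7, 173.4, 74.5]
tcp_rot: [0.026, 1.0, 0.001, -0.003]
force: [-13.0, 3.6, 1.1]
grip_width: 29.4
t 50.95 p [471.7 173.4  74.5] yaw 177.02 tz [-0.006  0.002 -1.   ] F [-13.    3.6   1.1] w 29.4 q [ 0.35  0.15 -0.41  1.02  0.    0.4 ]
```

```bash
python3 -m jog '[[0,0,0.002,0,0,0],[0,0,0,0,0,0]]'; python3 -m jog '[[0,0,0,0,0,0],[0,0,0,0,0,0],[0,0,0,0,0,0],[0,0,0,0,0,0]]' 0.06; python3 -m jog '[[0,0,-0.02,0,0,0],[0,0,-0.04,0,0,0],[0.02,0,-0.04,0,0,0],[0.02,0,-0.04,0,0,0],[0,0,0,0,0,0],[0,0,0,0,0,0]]'
python3 - <<'E'
from h import *
st(); c=save('wrist','w26.png',scale=1.5); save('side','s26.png',(60,220,180,340),4)
E
```

```text
clock: 51.15
eef_pos: [471.8, 173.4, 72.5]
tcp_rot: [0.026, 1.0, 0.001, -0.003]
force: [-11.8, 3.5, 1.3]
grip_width: 29.4
clock: 51.55
eef_pos: [474.7, 172.8, 73.1]
tcp_rot: [0.027, 1.0, 0.0, 0.001]
force: [0.4, 0.4, -1.0]
grip_width: 59.8
clock: 52.15
eef_pos: [434.6, 175.1, 213.9]
tcp_rot: [0.026, 1.0, 0.001, 0.002]
force: [0.7, 0.2, -1.5]
grip_width: 60.1
t 52.15 p [434.6 175.1 213.9] yaw 176.99 tz [ 0.003  0.001 -1.   ] F [ 0.7  0.2 -1.5] w 60.1 q [ 0.38  0.02 -0.24  1.31 -0.    0.44]
```

View pics/w26.png

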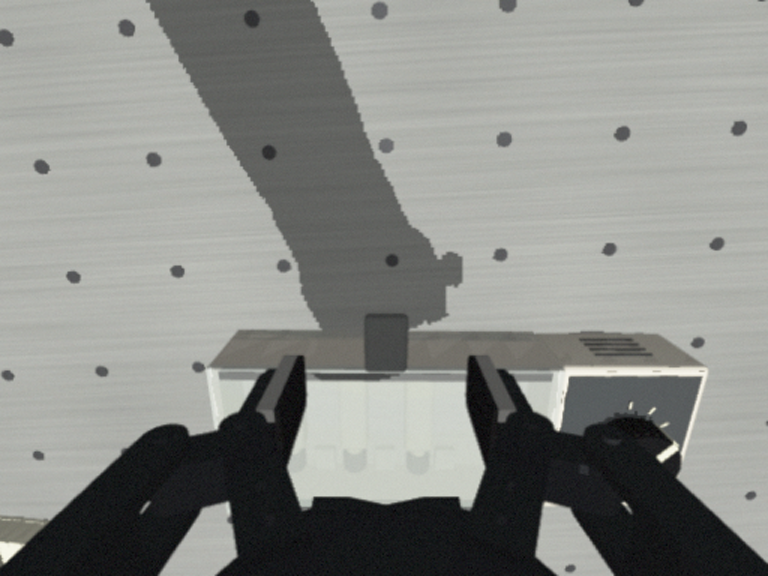

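View pics/s26.png

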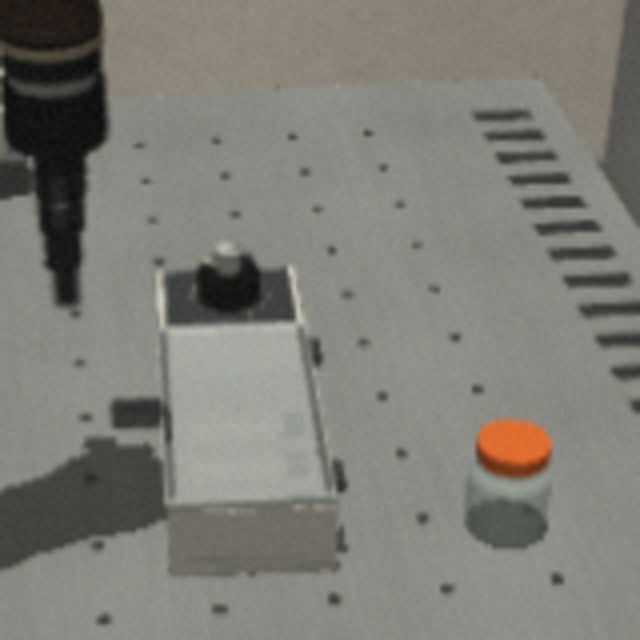

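The lid is shut and flush (wrist (386,340), side view level). Next, view the knob from above.

```bash
python3 -c "
from h import *
plan([640,349,260],177)"
```

```text
wz -0.001 shift mm x -196.6 y 184.8 z -48.3
```

```bash
python3 -m jog '[[-0.0245,0.0231,-0.006,0,0,0],[-0.0245,0.0231,-0.006,0,0,0],[-0.0245,0.0231,-0.006,0,0,0],[-0.0245,0.0231,-0.006,0,0,0],[-0.0245,0.0231,-0.006,0,0,0],[-0.0245,0.0231,-0.006,0,0,0],[-0.0245,0.0231,-0.006,0,0,0],[-0.0245,0.0231,-0.006,0,0,0],[0,0,0,0,0,0],[0,0,0,0,0,0]]' 0.075
python3 - <<'E'
from h import *
st(); c=save('wrist','w27.png',(0,384,0,512),1.5)
for t,z in (('ring_grip',83),('ring_pointer',95),('long_mark',65),('inner_pointer',117)):
  for m in models.mark_of('wrist',t)[:2]: print(t,np.round(m['position'],1),round(m['score'],2),atz(c,m['position'],z).round(1))
E
```

```text
clock: 53.25
eef_pos: [639.8, 349.1, 257.0]
tcp_rot: [0.026, 1.0, -0.001, -0.002]
force: [-0.4, 0.1, -0.2]
grip_width: 74.9
t 53.25 p [639.8 349.1 257. ] yaw 176.98 tz [-0.004 -0.002 -1.   ] F [-0.4  0.1 -0.2] w 74.9 q [ 0.5   0.56  0.56  1.58 -0.    0.55]
ring_grip [121.4 258. ] 0.91 [578.6 355.3  83. ]
ring_grip [254.6  86.1] 0.55 [723.7 138.7  83. ]
ring_pointer [100.1 278.9] 0.97 [558.9 376.6  95. ]
ring_pointer [178.6  95.4] 0.54 [627.2 180.   95. ]
long_mark [139.1 287.2] 0.72 [600.5 386.7  65. ]
inner_pointer [138.5 263.2] 0.93 [592.3 359.4 117. ]
```

View pics/w27.png

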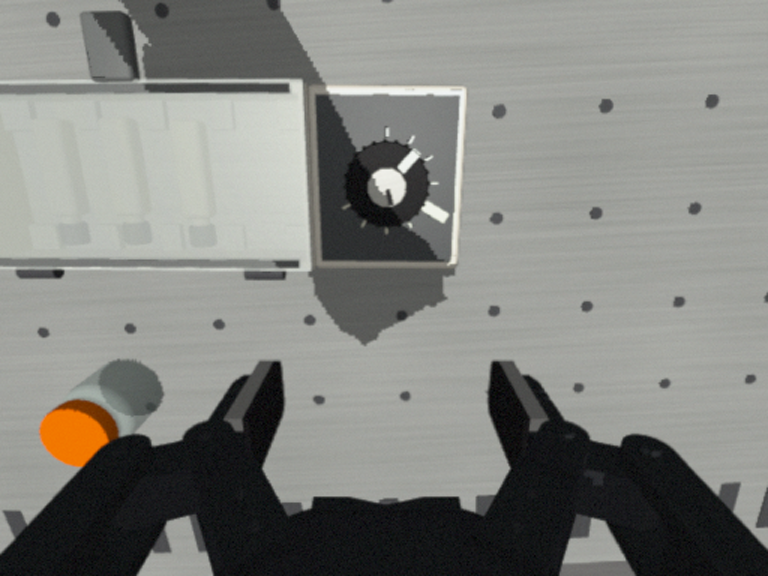

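The knob shows clearly: pointer at (413,157), long mark at (436,213), inner pointer at (389,197), axis about (579,353). The ring stands at about 44°, so it needs about +76.5° clockwise. I'll turn the jaws to start from yaw 125° and hover over it.

```bash
python3 -m jog '[[0,0,0,0,0,0.15],[0,0,0,0,0,0.15],[0,0,0,0,0,0.15],[0,0,0,0,0,0.15],[0,0,0,0,0,0.15],[0,0,0,0,0,0.15],[0,0,0,0,0,0.008],[0,0,0,0,0,0]]'; python3 -c "
from h import *
st();plan([579,353,175],125)"
```

```text
clock: 54.3
eef_pos: [639.1, 348.7, 261.4]
tcp_rot: [0.461, 0.887, 0.0, 0.0]
force: [-0.0, 0.1, 0.2]
grip_width: 75.0
t 54.3 p [639.1 348.7 261.4] yaw 125.12 tz [ 0.001  0.    -1.   ] F [-0.   0.1  0.2] w 75.0 q [ 0.5   0.55  0.56  1.58 -0.    1.46]
wz 0.002 shift mm x 38.0 y -46.7 z 86.4
```

```bash
python3 -m jog '[[0.0127,-0.0156,0.028,0,0,0],[0.0127,-0.0156,0.028,0,0,0],[0.0126,-0.0155,0.03,0,0,0],[0,0,0,0,0,0],[0,0,0,0,0,0]]'
python3 - <<'E'
from h import *
st(); c=save('wrist','w28.png',scale=1.5); save('side','s28.png',(60,180,170,310),5)
plan([579,353,95],125)
E
```

```text
clock: 54.8
eef_pos: [579.0, 353.3, 174.9]
tcp_rot: [0.461, 0.887, -0.0, -0.0]
force: [0.7, -0.3, 1.9]
grip_width: 75.0
t 54.8 p [579.  353.3 174.9] yaw 125.07 tz [-0. -0. -1.] F [ 0.7 -0.3  1.9] w 75.0 q [ 0.55  0.43  0.19  1.33 -0.    1.51]
wz -0.000 shift mm x 0.3 y -2.4 z 82.1
```

View pics/w28.png

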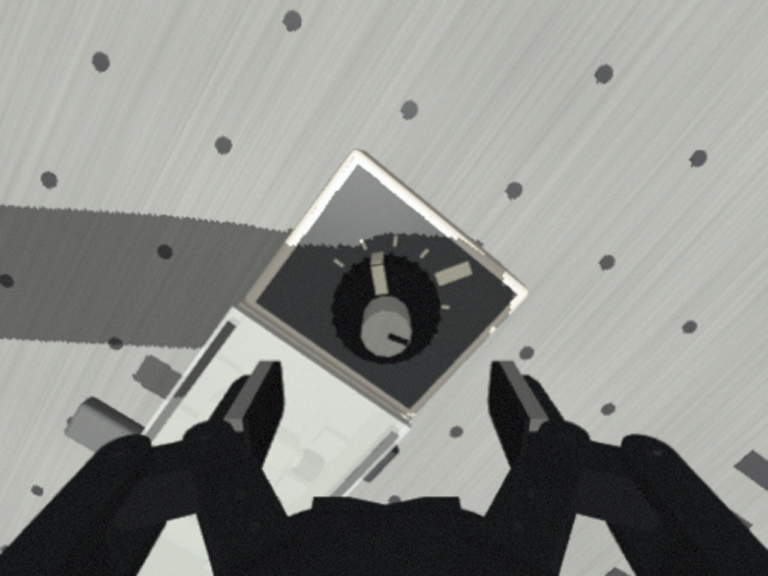

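View pics/s28.png

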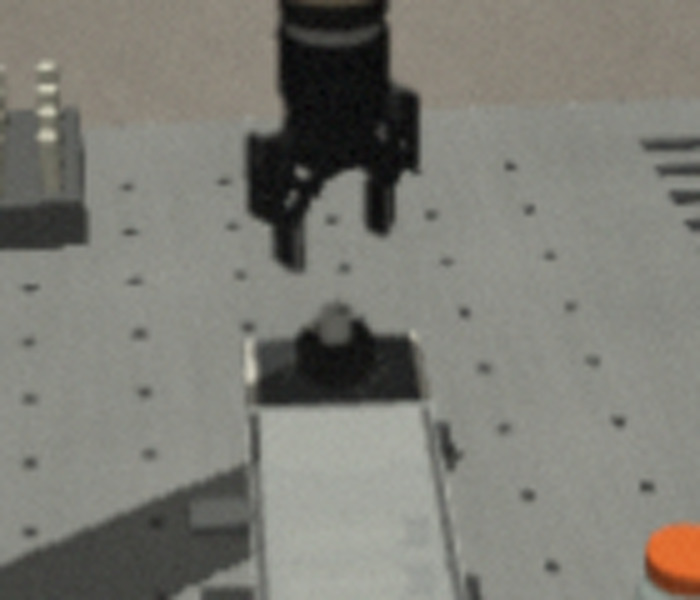

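Run:
```python
from h import *
c=capture('wrist')
print('ringtop',atz(c,(307/1.5,386/1.5),95).round(1),'inner top',atz(c,(333/1.5,387/1.5),117).round(1))
for t,z in (('ring_grip',83),('ring_pointer',95),('long_mark',65),('inner_pointer',117)):
  for m in models.mark_of('wrist',t)[:1]: print(t,np.round(m['position'],1),round(m['score'],2),atz(c,m['position'],z).round(1))
st();plan([579,353,95],125)
```

```text
ringtop [579.6 359.7  95. ] inner top [582.7 356.  117. ]
ring_grip [203.7 251.8] 0.89 [578.  354.2  83. ]
ring_pointer [174.2 246.3] 0.74 [558.9 375.   95. ]
long_mark [179.5 298.5] 0.55 [602.2 390.1  65. ]
inner_pointer [224.7 265.7] 0.66 [588.4 357.4 117. ]
t 55.15 p [580.6 353.8 175.7] yaw 124.94 tz [ 0.002  0.001 -1.   ] F [ 0.  -0.1  0.4] w 75.2 q [ 0.55  0.43  0.19  1.33 -0.    1.51]
wz -0.001 shift mm x 0.3 y -1.7 z 80.7
```

```bash
python3 -m jog '[[0.001,0,0.02,0,0,0],[0,0,0.02,0,0,0],[0,0,0.02,0,0,0],[0,0,0.012,0,0,0],[0,0,0.005,0,0,0],[0,0,0,0,0,0],[0,0,0,0,0,0]]'
python3 - <<'E'
from h import *
st(); c=save('wrist','w29.png',scale=1.5)
E
```

```text
clock: 55.85
eef_pos: [579.4, 354.5, 98.6]
tcp_rot: [0.462, 0.887, 0.001, 0.0]
force: [-0.5, -0.5, 0.2]
grip_width: 75.3
t 55.85 p [579.4 354.5  98.6] yaw 124.95 tz [ 0.001  0.001 -1.   ] F [-0.5 -0.5  0.2] w 75.3 q [ 0.55  0.45  0.05  1.17 -0.    1.51]
```

View pics/w29.png

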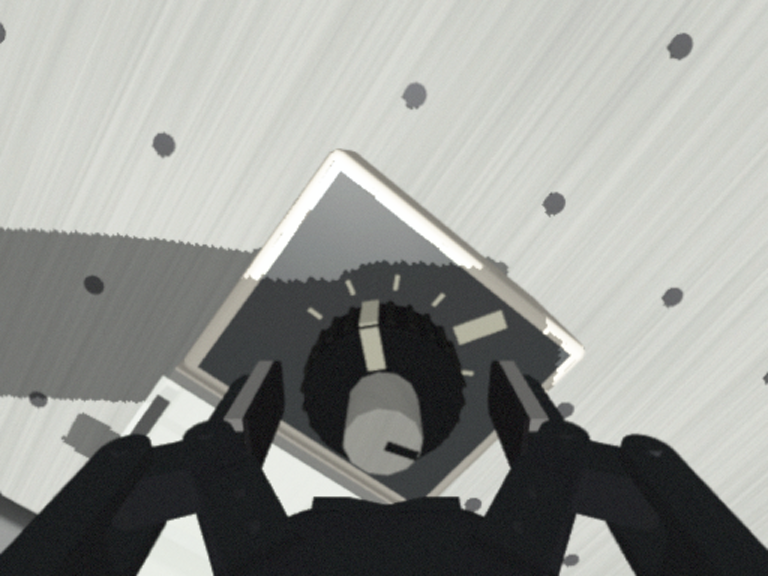

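The ring is centred between the jaws (ring at 384, jaws at 386). Close on it.

```bash
python3 -m jog '[[0,0,0.002,0,0,0],[0,0,0,0,0,0]]'; python3 -m jog '[[0,0,0,0,0,0],[0,0,0,0,0,0],[0,0,0,0,0,0],[0,0,0,0,0,0]]' 0.04 35
python3 - <<'E'
from h import *
st(); c=save('wrist','w30.png',scale=1.5)
E
```

```text
clock: 56.1
eef_pos: [579.0, 354.4, 96.0]
tcp_rot: [0.462, 0.887, 0.0, 0.0]
force: [0.4, -0.8, -0.7]
grip_width: 75.3
clock: 56.5
eef_pos: [578.5, 354.0, 96.2]
tcp_rot: [0.462, 0.887, -0.0, -0.0]
force: [-2.8, -1.6, 6.6]
grip_width: 54.6
t 56.5 p [578.5 354.   96.2] yaw 124.94 tz [-0. -0. -1.] F [-2.8 -1.6  6.6] w 54.6 q [ 0.55  0.45  0.05  1.17 -0.    1.51]
```

View pics/w30.png

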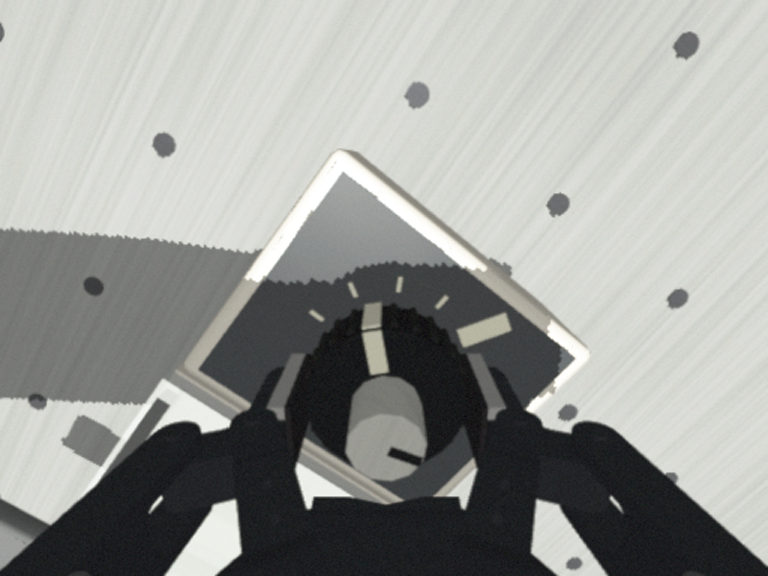

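```bash
python3 -m jog '[[0,0,0,0,0,0.1],[0,0,0,0,0,0.1],[0,0,0,0,0,0.1],[0,0,0,0,0,0.1],[0,0,0,0,0,0]]'
python3 - <<'E'
from h import *
st(); c=save('wrist','w31.png',scale=1.5)
E
```

```text
clock: 57.05
eef_pos: [579.2, 354.4, 96.2]
tcp_rot: [0.629, 0.777, 0.001, 0.0]
force: [-0.2, -0.3, 4.2]
grip_width: 54.4
t 57.05 p [579.2 354.4  96.2] yaw 102.01 tz [ 0.001  0.    -1.   ] F [-0.2 -0.3  4.2] w 54.4 q [ 0.55  0.45  0.05  1.17 -0.    1.91]
```

View pics/w31.png

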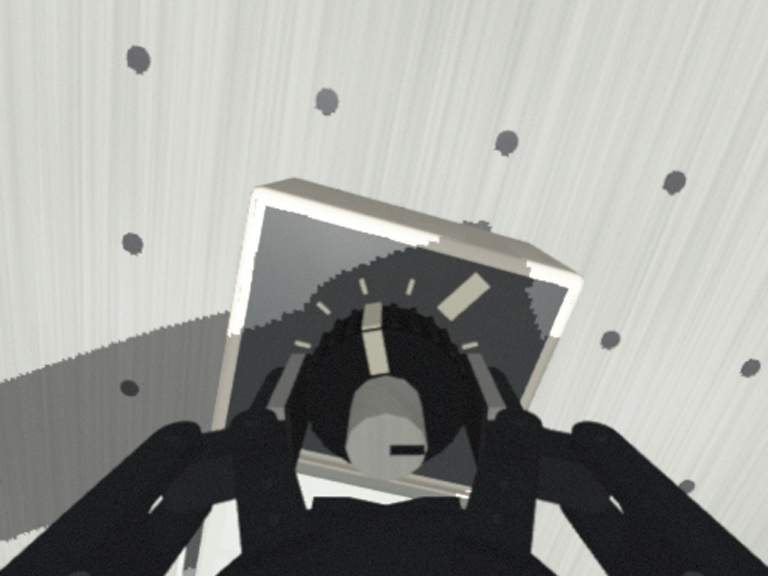

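The ring follows the tool and the inner pointer stays fixed in the world. Continue.

```bash
python3 -m jog '[[0,0,0,0,0,0.1],[0,0,0,0,0,0.1],[0,0,0,0,0,0.1],[0,0,0,0,0,0.1],[0,0,0,0,0,0.1],[0,0,0,0,0,0.1],[0,0,0,0,0,0.1],[0,0,0,0,0,0.1],[0,0,0,0,0,0.06],[0,0,0,0,0,0],[0,0,0,0,0,0]]'
python3 - <<'E'
from h import *
st(); c=save('wrist','w32.png',scale=1.5)
E
```

```text
clock: 58.2
eef_pos: [580.8, 354.1, 96.2]
tcp_rot: [0.896, 0.445, 0.002, 0.001]
force: [4.3, -1.0, 3.5]
grip_width: 54.4
t 58.2 p [580.8 354.1  96.2] yaw 52.84 tz [ 0.004 -0.    -1.   ] F [ 4.3 -1.   3.5] w 54.4 q [ 0.55  0.45  0.05  1.16 -0.    2.77]
```

View pics/w32.png

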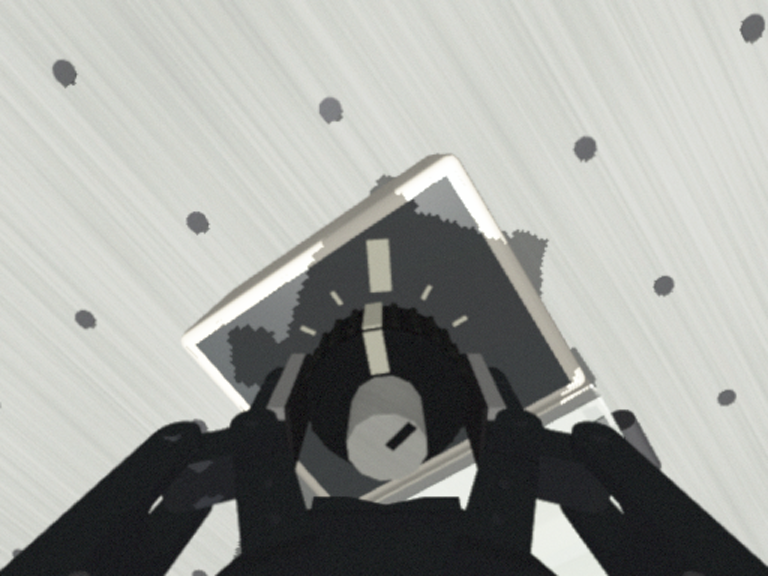

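Run:
```python
from h import *
c=capture('wrist')
f=lambda x,y,z: atz(c,(y/1.5,x/1.5),z)
a,b=f(373.5,328,95),f(378,373,95); m,n=f(377,240,65),f(381,292,65); ax=np.array([579.5,354.3,0])
for nm,v in (('ptr line',a-b),('mark line',m-n)): print(nm,np.degrees(np.arctan2(v[1],v[0])).round(1))
print(a.round(1),m.round(1),n.round(1))
print('mark mid-ptr tip dir', np.degrees(np.arctan2(*(((m+n)/2-a)[[1,0]]))).round(1))
for p in (a,(m+n)/2): v=p-ax; print(np.degrees(np.arctan2(v[1],v[0])).round(1), np.hypot(v[0],v[1]).round(1))
for t,z in (('ring_grip',83),('ring_pointer',95),('long_mark',65),('inner_pointer',117)):
  for q in models.mark_of('wrist',t)[:1]: print(t,round(q['score'],2),atz(c,q['position'],z).round(1))
```

```text
ptr line 57.6
mark line 56.8
[593.8 380.2  95. ] [607.9 397.4  65. ] [596.8 380.5  65. ]
mark mid-ptr tip dir 45.9
61.0 29.6
56.6 41.5
ring_grip 0.59 [580.1 355.6  83. ]
ring_pointer 0.73 [593.3 381.1  95. ]
long_mark 0.9 [603.4 389.1  65. ]
inner_pointer 0.67 [591.2 357.5 117. ]
```

Turned 72°. The pointer line (57.6°) and mark line (56.8°) nearly coincide, with the expected direction at 57°. I'll add about 1.7°, release, rise straight up, and check from above.

```bash
python3 -m jog '[[0,0,0,0,0,0.03],[0,0,0,0,0,0],[0,0,0,0,0,0]]'; python3 -m jog '[[0,0,0,0,0,0],[0,0,0,0,0,0],[0,0,0,0,0,0],[0,0,0,0,0,0]]' 0.075; python3 -m jog '[[0,0,-0.01,0,0,0],[0,0,-0.03,0,0,0],[0,0,-0.04,0,0,0],[0,0,-0.04,0,0,0],[0,0,-0.04,0,0,0],[0,0,0,0,0,0]]'; python3 -c "
from h import *
st();plan([640,349,260],177)"
```

```text
clock: 58.8
eef_pos: [580.8, 354.1, 96.2]
tcp_rot: [0.902, 0.432, 0.002, 0.001]
force: [5.0, -1.7, 2.3]
grip_width: 54.9
clock: 59.2
eef_pos: [578.6, 354.3, 95.2]
tcp_rot: [0.902, 0.431, -0.0, -0.0]
force: [0.5, -0.6, -0.4]
grip_width: 75.0
clock: 59.8
eef_pos: [580.2, 355.2, 263.4]
tcp_rot: [0.902, 0.431, 0.005, -0.001]
force: [1.0, 0.0, 0.2]
grip_width: 75.1
t 59.8 p [580.2 355.2 263.4] yaw 51.06 tz [ 0.009  0.006 -1.   ] F [1.  0.  0.2] w 75.1 q [0.55 0.43 0.38 1.51 0.   2.8 ]
wz -2.198 shift mm x -60.0 y -3.1 z 3.4
```

```bash
python3 -m jog '[[0,0,0,0,0,-0.148],[0,0,0,0,0,-0.148],[0,0,0,0,0,-0.148],[0,0,0,0,0,-0.148],[0,0,0,0,0,-0.148],[0,0,0,0,0,-0.148],[0,0,0,0,0,-0.148],[0,0,0,0,0,-0.148],[0,0,0,0,0,-0.148],[0,0,0,0,0,-0.148]]'
python3 -m jog '[[0,0,0,0,0,-0.148],[0,0,0,0,0,-0.148],[0,0,0,0,0,-0.148],[0,0,0,0,0,-0.148],[0,0,0,0,0,-0.126],[-0.03,-0.0015,0,0,0,0],[-0.03,-0.0015,0,0,0,0],[0,0,0,0,0,0],[0,0,0,0,0,0]]'
python3 - <<'E'
from h import *
st(); c=save('wrist','w33.png',scale=1.5)
im=c['img'][:,:,::-1][70:180,190:320]; cv2.imwrite('pics/w33k.png',cv2.resize(im,None,fx=5.5,fy=5.5,interpolation=cv2.INTER_CUBIC))
P={}
for t,z in (('ring_grip',83),('ring_pointer',95),('long_mark',65),('inner_pointer',117)):
  q=models.mark_of('wrist',t)[0]; P[t]=atz(c,q['position'],z); print(t,np.round(q['position'],1),round(q['score'],2),P[t].round(1))
for t in ('ring_pointer','long_mark'):
  v=P[t]-P['ring_grip']; print(t,np.degrees(np.arctan2(v[1],v[0])).round(1))
E
```

```text
clock: 60.8
eef_pos: [578.6, 354.3, 255.6]
tcp_rot: [0.373, 0.928, -0.0, -0.0]
force: [0.4, 0.8, 0.1]
grip_width: 75.1
clock: 61.7
eef_pos: [638.7, 347.9, 254.7]
tcp_rot: [0.027, 1.0, -0.0, -0.001]
force: [-0.4, 0.5, -0.1]
grip_width: 75.3
t 61.7 p [638.7 347.9 254.7] yaw 176.94 tz [-0.001 -0.    -1.   ] F [-0.4  0.5 -0.1] w 75.3 q [0.5  0.55 0.55 1.57 0.   0.55]Traceback (most recent call last):
  File "<stdin>", line 6, in <module>
IndexError: list index out of range
```

View pics/w33k.png

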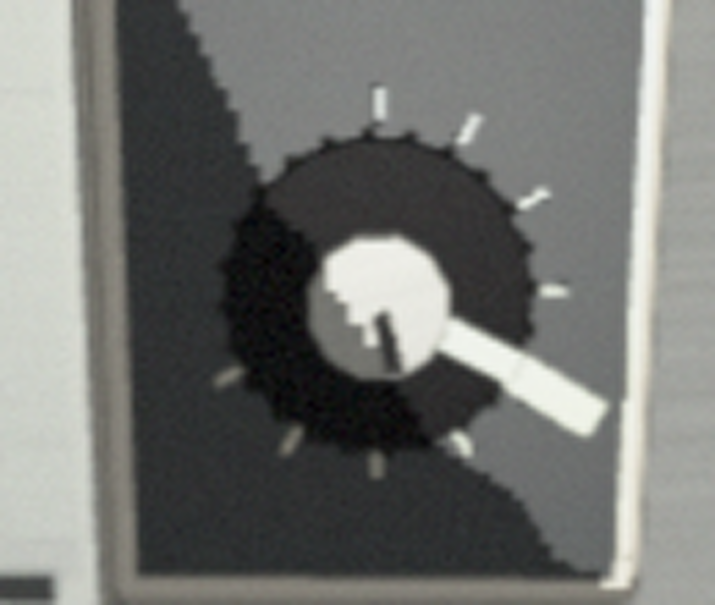

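View pics/w33.png

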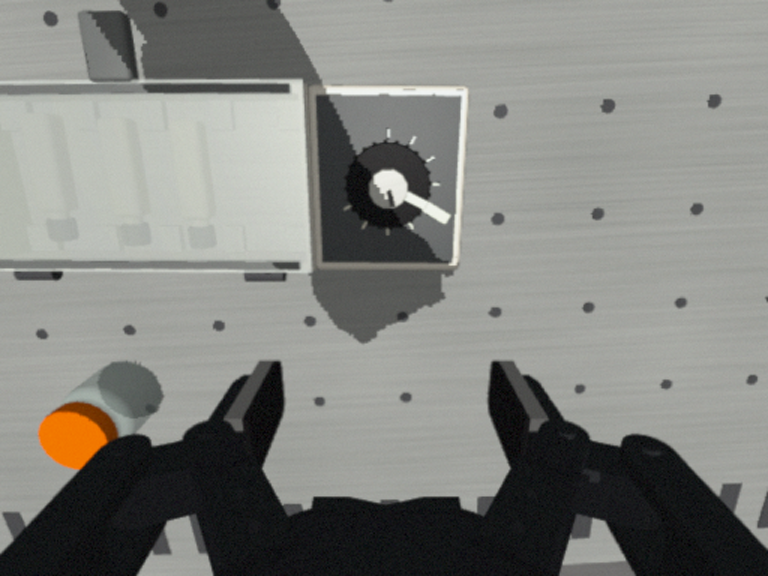

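From nearly overhead, the ring pointer runs straight into the long mark (29° against 28° in the crop). The inner pointer and the tubes under the lid look unchanged from w27. The robot is clear, so I'm handing in.

Run:
```python
from h import *
st(); print(env.job_done())
```

```text
t 61.8 p [637.9 348.2 255.8] yaw 177.0 tz [-0.  0. -1.] F [-0.5  0.1  0.4] w 74.8 q [0.5  0.55 0.55 1.57 0.   0.55]
the job is handed in; nothing more can be done
None
```

I did every step and handed the job in at about 62 s; the hand-in gave no verdict.

- **Lid and tubes:** I opened the lid onto its stop. I then laid the three off-white tubes flat in lanes 3, 2 and 1, each turned end for end with its cap to the hinge. The brown and green look-alikes were left alone.
- **Lid and ring:** I lowered the lid shut, then turned only the outer ring clockwise by about 74° to the long mark.

**Last checks:** In the final wrist picture the ring pointer and the long mark line up within about 1° (29° against 28°). The inner pointer looks unmoved, the tubes still show in their lanes under the shut lid, and the gripper is clear of everything.

**Checks that disagreed or failed:**
- **Ring angle before release:** estimates through the knob axis differed by up to 4.4° (pointer 61.0°, mark 56.6°). The overhead picture settled it.
- **Last network check:** the final trained-network query found no mark for one of the knob points and stopped with an error, so I judged the last ring position by eye from the enlarged picture.
- **Tray position:** my first reading from the top camera was about 8 mm off in y, and I corrected it with the wrist camera before acting.

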